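# Clear the tape dispenser and empty the mug of bolts into the drawer

### The arm

A 6-joint arm with a two-finger parallel gripper is mounted at the origin on a cart in front of the work surface, level with it; the furniture and walls round the work are solid. World frame = base frame: x ahead of the robot, y to its left, z up, the work surface at z = 0. Lengths are in mm, angles in rad, forces in N, time in s.
With the tool pointing down it reaches from about 275 to 750 mm from the base axis. Payload 10.2 kg.
Tool frame: the origin (TCP) lies midway between the tips of the shut fingers; the grasp point (between the pads) lies grip_depth behind it (grip_depth is the distance from the TCP to the grasp point, in mm); z points along the fingers, y is the line along which they close (so a half turn about z gives the same grasp; the last joint's range is limited). The gripper opens to 85 mm and grips with 20 to 120 N. Pads are 22 mm wide; open, the fingers measure 114 mm over their backs; the gripper's body (76 mm by 85 mm) begins 54 mm behind the grasp point. The pads swing forward as they close: fully open they stand 13 mm farther back than shut.
Start: joints at [-1.555, 0.313, 1.498, -0, 1.331, -0.223], TCP at [124.168, -510.111, 202.894] pointing down, gripper open.
Joint ranges: [-2.94, 2.94], [-0.97, 2.17], [0.19, 2.56], [-1.23, 4.37], [0.02, 3.11], [-2.88, 2.88]. Speed limits (rad/s): [2.39, 2.39, 3.01, 3.14, 3.14, 3.14].

### API

Orientations are given as a unit quaternion [w, x, y, z].
In Python, from rig import * gives the robot as it stands.
- The arm moves only by the tool servo_tool, never from a script. Its argument "commands" is a list of rows, each a list of 3 entries, a list of its own where there are three numbers: the gripper command: -1 is fully open, 1 is shut, values between are in proportion, then the shift along the tool's x, y, z in m, then the turn, a rotation vector about the tool's x, y, z in units of 6 degrees (1.0 is 6 degrees). In form: [[grip, [dx, dy, dz], [ax, ay, az]], ...]. A call has 1 to 10 rows; each row shifts and turns the commanded pose from where the row before left it, along the tool's axes as they then stand; what a row does not reach is not made up. A row lasts 1/12 s, in which the tool goes at most 41.7 mm and 7.16 degrees, less where a joint would pass 70% of its speed; a pose out of reach is approached as far as the arm can. A call is refused whole if a number of a shift passes 0.0417 or a number of a turn 1, either way. A call with a gripper value outside its range is refused whole. The fingers move at their own pace and stop on an object; "squeeze" is the grip in N (left out, the last holds). Time passes only in rows, so rows that do not move let the fingers close. It gives the time, the measured TCP pose, the force, the opening and the grip force at its end, in the units of the state.
- sense(): the state, without advancing time (a new reading comes with each control period).
- capture(name): name is "scene" or "top"; returns a dict with "pixels" (420x560x3 uint8, red, green, blue), "z_map" (420x560 float32, mm along the optical axis (not along the pixel's ray), 0 where there is no reading), "fx", "fy", "cx", "cy" (pixels), "distortion" ([k1, k2, p1, p2, k3] as OpenCV has them; the pictures are not rectified), "rvec" (rotation vector, rad) and "tvec" (3), from world to camera coordinates, as OpenCV has them. Camera axes: x right, y down, z forward; pixel columns grow to the right and rows downward; lengths in mm; the calibration is good to about 2 mm. A picture is of the moment at which its call begins.
- finish_job(): hands the job in; it is judged then, once.
The state is a dict: "time_s": time; "joints": joint angles; "dq": joint speeds; "tau": joint torques, N m; "eef_pos": TCP position; "ee_rot": TCP orientation; "force": force on the tool from outside, world axes, zero at the start; "wrist_torque": the same for the moment, N m; "grip_width": opening from 0.0 (shut) to 1.0 (fully open); "grip_force": force on a finger pad.
Only numpy, scipy, OpenCV 4.12 (cv2) and the standard library are available. Lean on these libraries where they do the work, as an engineer would, in place of code of your own. Each camera call takes 0.05 s, during which the arm holds its last target. There are 200 camera calls.

### The job

The three bolts in the mug belong in the small steel drawer unit, but the tape dispenser is standing in the drawer's way. First set the dispenser upright on the bench to one side, clear of the drawer's path; then pull the drawer wide open, tip the bolts out of the mug into it, stand the empty mug upright on the bench, also to one side of the drawer's path, and push the drawer fully shut. Leave the other things on the bench where they are.

Things in the scene. Friction and masses are not known exactly. Their poses are not given: they have to be found in the camera images.
- drawer_unit: grey sheet-steel unit with one drawer, fixed to the bench, 220 wide (y) x 180 deep (x) x 95 high mm. Origin under its middle on the bench; its front plane is at x = -90 in its own frame and faces -x, towards the robot. The drawer comes out along the unit's -x; the drawer's path is the strip in front of the unit, as wide as the unit (|y| < 110).
- drawer (a joint): opening of the drawer in m: 0 shut, 0.13 fully open. Stiff by about 2 N.
- drawer_handle (a point): middle of the drawer's steel bow handle: a bar 10 mm thick and 90 mm long, along the unit's y, at height 68 mm (27 below the unit's top), 45 mm out from the drawer's front (40 mm clear gap behind it). Moves with the drawer.
- drawer_floor (a point): middle of the drawer's inner floor, 20 mm above the bench; axes as the unit's. Moves with the drawer. The inside is 150 deep (x) x 190 wide (y) mm; side and back walls end 65 mm above the bench, the front plate 87 mm. Fully open, the unit covers only the rearmost 30 mm of the inside.
- tape_dispenser: desk tape dispenser with a fat roll of brown tape, dark body 62 wide (x) x 172 long (y) x 99 high mm, about 0.7 kg. Origin under its middle, z up. Roll axle along x at y = -34, z = 56; roll top at z = 99. Two side plates, 58 mm over their outsides, run from y = -86 to 26, up to z = 70 near the axle; from y = 31 to 81 a solid block 58 wide, 44 high.
- dispenser_cutter_end (a point): middle of the dispenser's cutter end (y = +87 in its frame), 20 mm up
- dispenser_roll_end (a point): middle of the dispenser's roll end (y = -86 in its frame), 20 mm up
- mug: pale dotted mug in front of the robot on its right, 93 high, holding three bolts (another mug stands far off at the back left). Its round body narrows from 92 mm across at the rim to 68 at the foot and its middle is at y = +17.5 in the mug's frame; the handle points to the mug's -y. Inside 85 deep, walls about 6 thick. Origin on the underside, z up; about 0.25 kg.
- mug_center (a point): middle of the mug's underside (y = +17.5 in its frame)
- mug_handle (a point): middle of the upright outer part of the mug's handle, at y = -58, z = 50 in the mug's frame; there it is 12 thick across x and 10 along y, and upright from z = 38 to z = 66. Above and below, the handle's arms widen towards the mug (to 28 across x), so pinch the upright part only
- bolt0: M10 steel hexagon bolt, 52 long (its y, head at +y, head 17 across), standing in the mug; origin at mid-length
- bolt1: second bolt, the same
- bolt2: third bolt, the same
- drill_jig: aluminium drill jig 45 x 75 x 38 mm, bystander; origin under its middle
- beech_block: beech block 45 x 90 x 35 mm, bystander; origin under its middle
- toothed_pulley: toothed pulley, 54 across, 29 high, bystander
- bearing: ball bearing, 52 across, 15 high, bystander
There are look-alikes about, which are no part of the job. What is shaped like the tape_dispenser but blue is not meant.

How it is judged (in metres and radians):
On the way, in this order (a step that is already met when the one before it is completed fails the run):
1. the tape dispenser stands upright on the bench beside the drawer's path, the drawer still shut (angle between tape_dispenser's own z axis and vertical below 0.1 rad and height (world z) of tape_dispenser between -0.01 and 0.012 m and (y of each of dispenser_cutter_end, dispenser_roll_end in the frame of drawer_unit above 0.13 m or y of each of dispenser_cutter_end, dispenser_roll_end in the frame of drawer_unit below -0.13 m) and value of joint drawer below 0.02 m), for 0.2 s.
2. the drawer is pulled wide open (at least 100 of its 130 mm) (value of joint drawer above 0.1 m), for 0.1 s.
3. all three bolts lie in the drawer and the mug is still tipped by more than 45 degrees (x of bolt0 in the frame of drawer_floor between -0.077 and 0.077 m and y of bolt0 in the frame of drawer_floor between -0.098 and 0.098 m and z of bolt0 in the frame of drawer_floor between -0.006 and 0.05 m and x of bolt1 in the frame of drawer_floor between -0.077 and 0.077 m and y of bolt1 in the frame of drawer_floor between -0.098 and 0.098 m and z of bolt1 in the frame of drawer_floor between -0.006 and 0.05 m and x of bolt2 in the frame of drawer_floor between -0.077 and 0.077 m and y of bolt2 in the frame of drawer_floor between -0.098 and 0.098 m and z of bolt2 in the frame of drawer_floor between -0.006 and 0.05 m and angle between mug's own z axis and vertical above 0.8 rad), for 0.05 s.
4. the mug stands upright on the bench again (angle between mug's own z axis and vertical below 0.1 rad and height (world z) of mug between -0.01 and 0.012 m), for 0.2 s.
At the end, for the whole second after the job is handed in: All three bolts lie in the drawer, shut to within 8 mm. Dispenser and mug stand still and upright (within 6 degrees) on the bench, each wholly to one side of the drawer's path: dispenser ends over 130 mm, mug middle over 145 mm and mug handle over 112 mm from the unit's middle line (all of step 4 and x of bolt0 in the frame of drawer_floor between -0.077 and 0.077 m and y of bolt0 in the frame of drawer_floor between -0.098 and 0.098 m and z of bolt0 in the frame of drawer_floor between -0.006 and 0.05 m and x of bolt1 in the frame of drawer_floor between -0.077 and 0.077 m and y of bolt1 in the frame of drawer_floor between -0.098 and 0.098 m and z of bolt1 in the frame of drawer_floor between -0.006 and 0.05 m and x of bolt2 in the frame of drawer_floor between -0.077 and 0.077 m and y of bolt2 in the frame of drawer_floor between -0.098 and 0.098 m and z of bolt2 in the frame of drawer_floor between -0.006 and 0.05 m and value of joint drawer below 0.008 m and angle between tape_dispenser's own z axis and vertical below 0.1 rad and height (world z) of tape_dispenser between -0.01 and 0.012 m and (y of each of dispenser_cutter_end, dispenser_roll_end in the frame of drawer_unit above 0.13 m or y of each of dispenser_cutter_end, dispenser_roll_end in the frame of drawer_unit below -0.13 m) and ((y of mug_center in the frame of drawer_unit above 0.145 m and y of mug_handle in the frame of drawer_unit above 0.112 m) or (y of mug_center in the frame of drawer_unit below -0.145 m and y of mug_handle in the frame of drawer_unit below -0.112 m)) and linear speed of each of mug, tape_dispenser below 0.02 m/s); the robot touches nothing.
It fails at once if the drill jig is moved by more than 30 mm (distance of drill_jig from where it was at the start of the episode above 0.03 m).
It fails at once if the beech block is moved by more than 30 mm (distance of beech_block from where it was at the start of the episode above 0.03 m).
It fails at once if the toothed pulley is moved by more than 30 mm (distance of toothed_pulley from where it was at the start of the episode above 0.03 m).
It fails at once if the bearing is moved by more than 30 mm (distance of bearing from where it was at the start of the episode above 0.03 m).
It also fails if it takes over 72 s, if anything falls off the work surface, if the arm or the gripper's body presses on something with over 40 N, if the wrist force passes 120 N, or if a joint passes its speed limit or range.

## Working session

There is one attempt and no reset: what is moved stays moved. The work goes in short steps, Python scripts to look and compute and a tool call to move; the robot and the scene stay as the last step left them, time stands still between calls to the robot, and variables do not carry over. Pictures are saved under pics/ and viewed, at most 10 in all, crops included, and the job is handed in when it is done.

Besides the shell and the picture viewer there is one more tool, called after "Request:" as name(argument=value, ...) on one line, values as JSON. servo_tool: Moves the arm, as the interface text tells. Its arguments: {"type":"object","properties":{"commands":{"type":"array"},"squeeze":{"type":"number"}},"required":["commands"]}

```bash
ls; mkdir -p pics; cat > h.py <<'E'
from rig import *
import numpy as np, cv2
from scipy.spatial.transform import Rotation as R
def cloud(c):
    h,w=c["z_map"].shape
    K=np.array([[c["fx"],0,c["cx"]],[0,c["fy"],c["cy"]],[0,0,1]],float)
    u,v=np.meshgrid(np.arange(w),np.arange(h))
    p=cv2.undistortPoints(np.stack([u,v],-1).reshape(-1,1,2).astype(float),K,np.array(c["distortion"],float)).reshape(h,w,2)
    z=c["z_map"].astype(float)
    P=np.dstack([p[...,0]*z,p[...,1]*z,z])
    M=cv2.Rodrigues(np.array(c["rvec"],float))[0]
    W=(P-np.array(c["tvec"],float).ravel())@M
    W[z<=0]=np.nan
    return W
def save(c,n,box=None,s=1):
    im=cv2.cvtColor(c["pixels"],cv2.COLOR_RGB2BGR)
    if box: im=im[box[1]:box[3],box[0]:box[2]]
    cv2.imwrite("pics/"+n,cv2.resize(im,None,fx=s,fy=s,interpolation=cv2.INTER_CUBIC))
E
python3 - <<'E'
from h import *
import pickle
for n in("scene","top"):
    c=capture(n);pickle.dump(c,open(n+".pkl","wb"));save(c,n+"0.png",None,1.4)
    print(n,c["fx"],c["rvec"],c["tvec"])
print({k:v for k,v in sense().items()})
E
```

```text
pics
scene 501.2282439636644 [ 1.90051517 -0.64938107  0.40617756] [-325.04610095  312.88339218 1022.70871696]
top 535.8517577294971 [ 2.15399065 -2.14186224  0.19011773] [ 247.34114597  593.9723915  1532.42287242]
{'time_s': 0.1, 'joints': array([-1.55544087e+00,  3.13416905e-01,  1.49835517e+00, -1.04039649e-05,
        1.33101876e+00, -2.23399852e-01]), 'dq': array([ 2.00961211e-03, -1.57442050e-03, -1.79464286e-03,  6.32174262e-04,
       -9.69730890e-05, -8.03630993e-04]), 'tau': array([ 2.65838826e-03, -4.12903512e+01, -2.60145020e+01, -1.43531470e-04,
        3.00839165e-03, -2.05006000e-05]), 'eef_pos': array([ 124.1402654 , -509.83877561,  202.38286761]), 'ee_rot': array([-5.96380796e-04,  9.92882621e-01,  1.19095520e-01,  5.71816981e-05]), 'force': array([-0.19272195,  0.28326347, -0.99952122]), 'wrist_torque': array([ 0.03592668,  0.02002962, -0.03877085]), 'grip_force': 0.0, 'grip_width': 1.0019021149918013}
```

View pics/scene0.png

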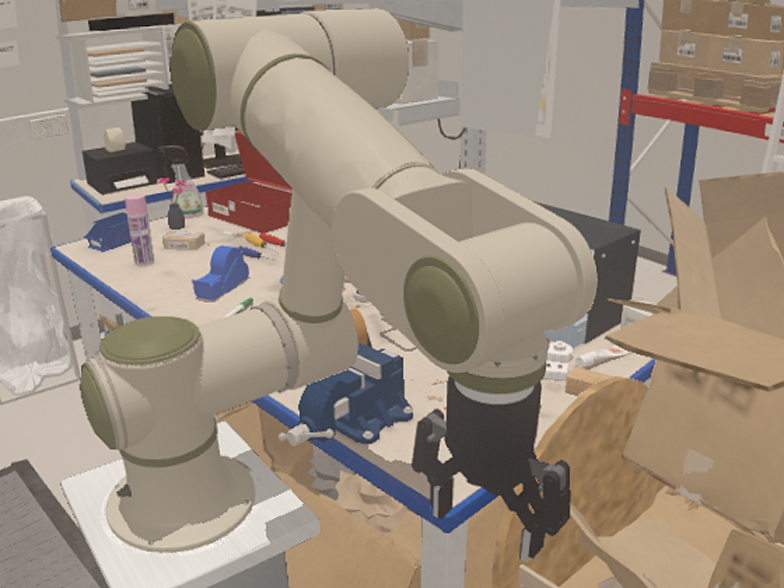

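View pics/top0.png

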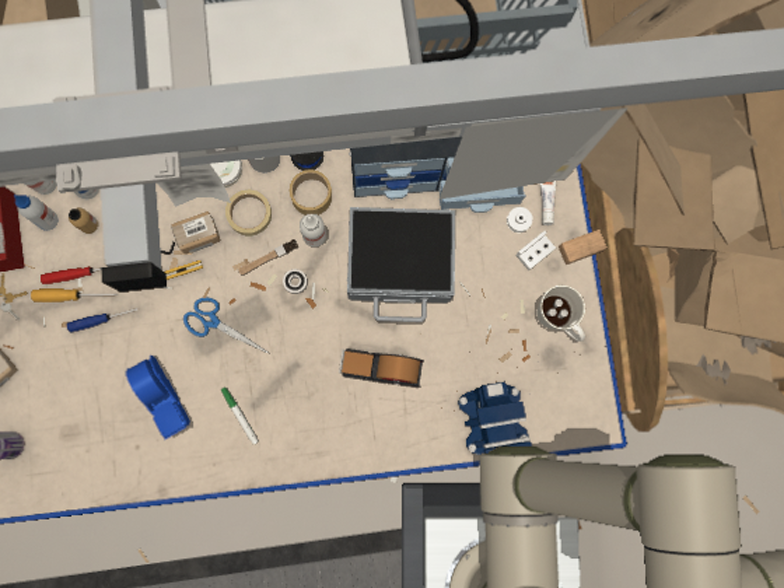

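The top view shows:
- **Drawer unit:** grey, around (402,255), handle at (400,312).
- **Dispensers:** one with brown tape at (382,367) and a blue one at (158,395). The first fits: dark body, brown roll, in front of the drawer.
- **Mug:** dotted, with bolts, at (560,310).
- **Bystanders:** pulley (519,217), jig (537,250), block (583,246) and bearing (295,281).
- **Vise:** at (493,415).

Next I'll confirm in a crop and measure.

```bash
python3 - <<'E'
from h import *
import pickle
c=pickle.load(open("top.pkl","rb"));W=cloud(c);px=c["pixels"].astype(int)
save(c,"crop.png",(230,130,450,330),3)
# orthophoto height map
def reg(x0,y0,x1,y1,zlo,zhi):
    s=W[y0:y1,x0:x1].reshape(-1,3); q=px[y0:y1,x0:x1].reshape(-1,3)
    m=(s[:,2]>zlo)&(s[:,2]<zhi); return s[m],q[m]
def rect(n,*a):
    s,_=reg(*a); r=cv2.minAreaRect(s[:,:2].astype(np.float32)); print(n,len(s),np.round(np.nanmean(s,0),1),np.round(np.percentile(s[:,2],[5,50,95]),1),[np.round(v,1) for v in r])
rect("bench",180,255,235,290,-30,30)
rect("unit",240,140,335,218,85,110)
rect("handle",260,210,312,235,40,90)
rect("disp",235,240,310,285,30,130)
rect("blk",235,240,310,285,38,50)
rect("roll",235,240,310,285,75,130)
rect("mug",375,195,425,250,15,120)
rect("mugrim",375,195,425,250,85,110)
rect("mughandle",400,226,425,250,20,80)
rect("pulley",358,143,385,168,10,60)
rect("jig",365,162,400,196,15,60)
rect("beech",398,160,440,190,15,60)
rect("bearing",198,188,222,212,5,40)
rect("vise",320,265,385,325,10,150)
rect("bottle",210,150,238,178,10,150)
E
```

```text
bench 1919 [431.  443.8  -1. ] [-7.3 -1.   5.1] [array([431.2, 444.7]), array([101.7, 163.2]), np.float64(0.5)]
unit 4676 [692.3 211.6  94.6] [ 88.8  94.6 100.1] [array([693.3, 211.5]), array([219.6, 186.5]), np.float64(88.7)]
handle 422 [583.4 212.6  70.8] [45.1 72.2 86.9] [array([578.2, 212.8]), array([149.3,  54.5]), np.float64(89.7)]
disp 1059 [457.1 253.4  65.9] [38.1 59.9 99.2] [array([458. , 251.4]), array([170.7,  62.4]), np.float64(82.3)]
blk 396 [464.5 296.4  44.2] [39.1 44.3 48.9] [array([458.7, 255.7]), array([162.3,  58.2]), np.float64(82.0)]
roll 429 [452.7 217.3  91.5] [ 77.6  92.8 101.4] [array([452.9, 216.6]), array([78.1, 45.2]), np.float64(82.1)]
mug 969 [ 578.2 -128.8   54.2] [23.6 52.6 93.3] [array([ 568.3, -119.2]), array([114.5,  91.4]), np.float64(5.4)]
mugrim 166 [ 580.2 -122.8   91.6] [86.2 91.5 96.9] [array([ 580.5, -118.5]), array([91.2, 92.1]), np.float64(82.2)]
mughandle 159 [ 544.8 -149.3   45. ] [23.  36.8 78.9] [array([ 545.3, -150. ]), array([58.9, 45.6]), np.float64(65.9)]
pulley 273 [791.3 -49.1  19.4] [11.4 18.2 31.6] [array([794. , -45.3]), array([67.9, 67.2]), np.float64(9.3)]
jig 356 [717.7 -82.4  23.5] [15.8 21.  39.7] [array([734.3, -70.3]), array([94.9, 76.5]), np.float64(37.5)]
beech 468 [ 722.2 -184.8   33.8] [25.4 34.3 40.6] [array([ 723.7, -186. ]), array([46. , 92.3]), np.float64(20.2)]
bearing 219 [644.7 438.4  12.9] [ 6.2 12.9 19.3] [array([649.9, 440.4]), array([71.5, 55. ]), np.float64(8.7)]
vise 1857 [355.2  23.4  79. ] [ 12.3  94.9 126.3] [array([356.5,  15.2]), array([137.9, 133.9]), np.float64(11.1)]
bottle 396 [744.6 396.4  81.7] [ 16.5  93.6 130.7] [array([763.2, 400.7]), array([85.3, 51.3]), np.float64(8.9)]
```

View pics/crop.png

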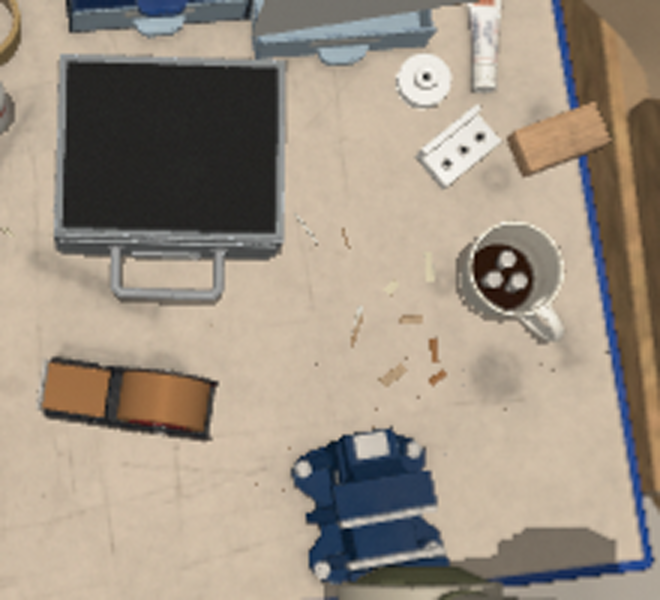

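The crop confirms the targets. The brown-tape dispenser is at crop (130,397), with its block on the left (+y) and its roll on the right. The mug holding three bolts is at (515,270), its handle pointing down-right. I'll refine the poses next.

```bash
python3 - <<'E'
from h import *
import pickle, rig
print([n for n in dir(rig) if not n.startswith('_')], getattr(rig,'grip_depth',None))
c=pickle.load(open("top.pkl","rb"));W=cloud(c)
def pts(x0,y0,x1,y1,zlo,zhi):
    s=W[y0:y1,x0:x1].reshape(-1,3); return s[(s[:,2]>zlo)&(s[:,2]<zhi)]
# unit: side edges
s=pts(240,140,335,218,89,102)
print("unit top",[np.round(v,1) for v in cv2.minAreaRect(s[:,:2].astype(np.float32))], np.percentile(s[:,0],[1,99]))
for y in (130,170,210,250,290):
    q=s[abs(s[:,1]-y)<12]; print(y,np.round(np.sort(q[:,0])[[2,-3]],1))
q=pts(255,205,320,240,55,82); q=q[q[:,0]<575]
print("bar",len(q),np.round(q.mean(0),1),[np.round(v,1) for v in cv2.minAreaRect(q[:,:2].astype(np.float32))])
# mug rim circle fit
q=pts(375,195,425,250,87,100)
A=np.c_[2*q[:,:2],np.ones(len(q))];x=np.linalg.lstsq(A,(q[:,:2]**2).sum(1),rcond=None)[0]
print("rim",x[:2],np.sqrt(x[2]+x[:2]@x[:2]),q[:,2].mean())
q=pts(375,195,430,255,15,85); d=np.linalg.norm(q[:,:2]-x[:2],axis=1)
for a,b in((52,60),(60,68),(68,78),(78,95)):
    k=q[(d>a)&(d<b)]; m=k.mean(0) if len(k) else np.zeros(3); print(a,b,len(k),np.round(m,1),np.degrees(np.arctan2(m[1]-x[1],m[0]-x[0])), k[:,2].min() if len(k) else 0)
# spool etc right of bench: heights
for (u,v) in [(445,180),(455,230),(460,280),(435,130),(430,220),(440,300),(470,160),(175,230),(185,240),(170,290),(180,310)]: print((u,v),np.round(W[v,u],0))
E
```

```text
['PlanningError', 'capture', 'finish_job', 'grip_depth', 'sense'] 18.700000000000003
unit top [array([692.9, 211.6]), array([219.3, 185.4]), np.float64(88.9)] [605.84060625 782.89595159]
130 [602.7 781.3]
170 [601.7 784.2]
210 [603.9 784.7]
250 [606.2 783.8]
290 [608.2 786.2]
bar 159 [558.6 214.   71.7] [array([562.7, 213. ]), array([ 23.8, 107.5]), np.float64(0.3)]
rim [ 579.74032294 -118.61345956] 43.99911323852422 92.1052688660068
52 60 27 [ 536.  -153.3   55.4] -141.59591272506785 19.728394694182242
60 68 22 [ 529.5 -157.9   51.8] -141.96902175757123 19.15728989351085
68 78 27 [ 521.8 -162.    57.9] -143.16438871117296 29.834124293796343
78 95 4 [ 516.1 -165.8   59.9] -143.42447904755988 54.74496184233831
(445, 180) [ 736. -311.  -82.]
(455, 230) [ 563. -311.  -13.]
(460, 280) [ 411. -322.  -22.]
(435, 130) [ 882. -264.  -15.]
(430, 220) [ 592. -231.   -1.]
(440, 300) [ 351. -251.   -2.]
(470, 160) [ 724. -279.  212.]
(175, 230) [556. 542.   2.]
(185, 240) [526. 512.   1.]
(170, 290) [377. 553.  -6.]
(180, 310) [319. 517.  22.]
```

Request:
servo_tool(commands=[[-1,[0.0247,-0.0317,0],[0,0,0]],[-1,[0.0247,-0.0317,0],[0,0,0]],[-1,[0.0247,-0.0317,0],[0,0,0]],[-1,[0.0247,-0.0317,0],[0,0,0]],[-1,[0.0247,-0.0317,0],[0,0,0]],[-1,[0.0247,-0.0317,0],[0,0,0]],[-1,[0.0247,-0.0317,0],[0,0,0]],[-1,[0.0247,-0.0317,0],[0,0,0]],[-1,[0.0247,-0.0317,0],[0,0,0]],[-1,[0.0247,-0.0317,0],[0,0,0]]], squeeze=60)

```text
time_s: 0.93
eef_pos: [289.3, -141.8, 202.9]
ee_rot: [0.0, 0.993, 0.119, 0.0]
force: [1.1, -0.3, -0.7]
grip_width: 1.0
grip_force: 0.0
```

Request:
servo_tool(commands=[[-1,[0.0247,-0.0317,0],[0,0,0]],[-1,[0.0247,-0.0317,0],[0,0,0]],[-1,[0.0247,-0.0317,0],[0,0,0]],[-1,[0.0247,-0.0317,0],[0,0,0]],[-1,[0.0247,-0.0317,0],[0,0,0]],[-1,[0.0247,-0.0317,0],[0,0,0]],[-1,[0.0247,-0.0317,0],[0,0,0]],[-1,[0.0247,-0.0317,0],[0,0,0]],[-1,[0.0247,-0.0317,0],[0,0,0]],[-1,[0.0247,-0.0317,0],[0,0,0]]])

```text
time_s: 1.77
eef_pos: [454.3, 225.0, 202.5]
ee_rot: [0.0, 0.993, 0.119, -0.0]
force: [0.3, -0.7, 0.4]
grip_width: 0.999
grip_force: 0.0
```

Request:
servo_tool(commands=[[-1,[0,0,0],[0,0,-1]],[-1,[0,0,0],[0,0,-1]],[-1,[0,0,0],[0,0,-1]],[-1,[0,0,0],[0,0,-1]],[-1,[0,0,0],[0,0,-1]],[-1,[0,0,0],[0,0,-1]],[-1,[0,0,0],[0,0,-1]],[-1,[0,0,0],[0,0,-1]],[-1,[0,0,0],[0,0,-1]],[-1,[0,0,0],[0,0,-1]]])

```text
time_s: 2.6
eef_pos: [454.0, 222.7, 202.6]
ee_rot: [-0.0, 0.799, 0.602, -0.0]
force: [-0.3, 0.2, 0.7]
grip_width: 1.004
grip_force: 0.0
```

```bash
cat >> h.py <<'E'
import json
def st(log=True):
    s=sense(); q=s["ee_rot"]; r=R.from_quat([q[1],q[2],q[3],q[0]])
    if log: open("log.jsonl","a").write(json.dumps([list(map(float,s["joints"])),list(map(float,s["eef_pos"])),list(map(float,q))])+"\n")
    return s,r
def todo(p,rot=None,log=True):
    """tool-frame shift (mm, in present axes) and turn (units of 6 deg) to reach p, rot"""
    s,r=st(log); d=r.inv().apply(np.array(p,float)-s["eef_pos"])
    t=(r.inv()*rot).as_rotvec()/np.radians(6) if rot is not None else None
    print("t",round(s["time_s"],2),"pos",np.round(s["eef_pos"],1),"F",np.round(s["force"],1),"w",round(s["grip_width"],3),"gf",round(s["grip_force"],1),"q",np.round(s["joints"],2))
    print("tool axes",np.round(r.as_matrix().T,3).tolist()); print("shift",np.round(d,1),"turn",None if t is None else np.round(t,2))
def down(phi): # tool down, x heading phi deg
    return R.from_euler("z",phi,degrees=True)*R.from_euler("x",180,degrees=True)
E
python3 - <<'E'
from h import *
todo([454.3,223.5,34],down(82.2))
E
```

```text
t 2.6 pos [454.  222.7 202.6] F [-0.3  0.2  0.7] w 1.004 gf 0.0 q [0.22 0.27 1.55 0.   1.32 0.5 ]
tool axes [[0.276, 0.961, -0.0], [0.961, -0.276, -0.001], [-0.001, -0.0, -1.0]]
shift [  0.9   0.2 168.6] turn [-0.01  0.   -1.37]
```

Request:
servo_tool(commands=[[-1,[0,0,0.03],[0,0,-0.7]],[-1,[0,0,0.03],[0,0,-0.67]],[-1,[0,0,0.035],[0,0,0]],[-1,[0,0,0.035],[0,0,0]],[-1,[0.001,0,0.02],[0,0,0]],[-1,[0,0,0.01],[0,0,0]],[-1,[0,0,0.0086],[0,0,0]],[-1,[0,0,0],[0,0,0]],[1,[0,0,0],[0,0,0]],[1,[0,0,0],[0,0,0]]])

```text
time_s: 3.43
eef_pos: [455.2, 223.9, 35.5]
ee_rot: [0.001, 0.755, 0.655, 0.001]
force: [-0.3, -0.5, -0.4]
grip_width: 0.745
grip_force: 0.0
```

Request:
servo_tool(commands=[[1,[0,0,0],[0,0,0]],[1,[0,0,0],[0,0,0]],[1,[0,0,0],[0,0,0]],[1,[0,0,0],[0,0,0]]])

```text
time_s: 3.77
eef_pos: [455.8, 224.0, 36.7]
ee_rot: [0.001, 0.755, 0.655, 0.002]
force: [-2.2, -1.2, 14.0]
grip_width: 0.58
grip_force: 59.5
```

```bash
python3 - <<'E'
from h import *
todo([454.3,223.5,34],down(82.2))
E
```

```text
t 3.77 pos [455.8 224.   36.7] F [-2.2 -1.2 14. ] w 0.58 gf 59.5 q [ 0.23  0.47  1.75 -0.    0.92  0.37]
tool axes [[0.141, 0.99, 0.001], [0.99, -0.141, 0.004], [0.004, 0.001, -1.0]]
shift [-0.7 -1.4  2.7] turn [ 0.04 -0.01 -0.05]
```

Request:
servo_tool(commands=[[1,[0,0,-0.01],[0,0,0]],[1,[0,0,-0.02],[0,0,0]],[1,[0,0,-0.02],[0,0,0]],[1,[0,0,0],[0,0,0]]])

```text
time_s: 4.1
eef_pos: [455.9, 224.2, 87.6]
ee_rot: [0.001, 0.755, 0.655, 0.002]
force: [0.6, 1.0, -6.0]
grip_width: 0.522
grip_force: 74.5
```

```bash
python3 - <<'E'
from h import *
todo([420,400,80],down(176))
c=capture("top");save(c,"lift.png",(180,180,360,315),4)
W=cloud(c); s=W[225:300,225:320].reshape(-1,3)
s=s[(s[:,2]>60)&(s[:,2]<100)&(s[:,1]>250)]; print(np.round(np.percentile(s,[5,50,95],axis=0),1))
E
```

```text
t 4.1 pos [455.9 224.2  87.6] F [ 0.6  1.  -6. ] w 0.522 gf 74.5 q [ 0.23  0.4   1.7  -0.    1.03  0.37]
tool axes [[0.141, 0.99, 0.002], [0.99, -0.141, 0.005], [0.005, 0.001, -1.0]]
shift [169.  -60.3   7.6] turn [  0.05   0.03 -15.68]
[[440.7 263.9  73.8]
 [465.7 311.6  90.7]
 [555.1 331.2  96.4]]
```

View pics/lift.png

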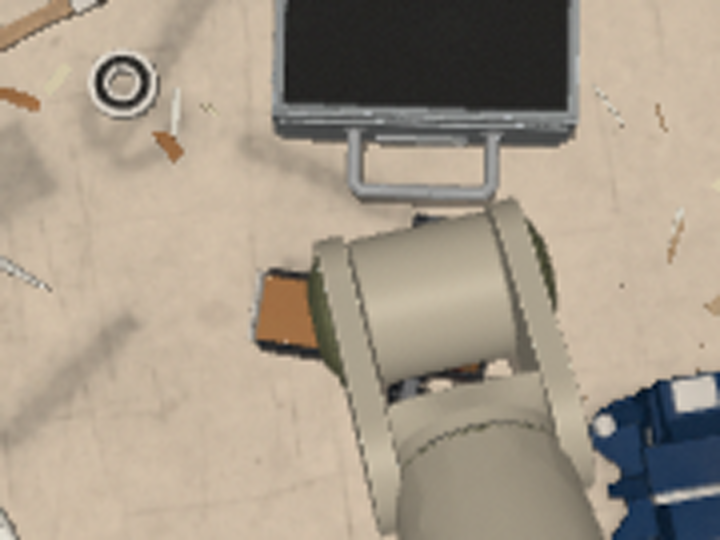

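Request:
servo_tool(commands=[[1,[0.015,-0.002,0],[0,0,0]],[1,[0.0267,-0.0032,0],[0,0,0]],[1,[0.0267,-0.0032,0],[0,0,0]],[1,[0.0267,-0.0032,0],[0,0,0]],[1,[0.0267,-0.0032,0],[0,0,0]],[1,[0.0267,-0.0032,0],[0,0,0]],[1,[0.0267,-0.003,0],[0,0,0]],[1,[0,0,0],[0,0,-0.4]],[1,[0,0,0],[0,0,-0.8]],[1,[0,0,0],[0,0,-0.9]]], squeeze=90)

```text
time_s: 4.98
eef_pos: [457.0, 400.0, 81.8]
ee_rot: [-0.001, 0.677, 0.736, -0.002]
force: [-0.7, 0.4, -7.7]
grip_width: 0.514
grip_force: 104.9
```

Request:
servo_tool(commands=[[1,[0,0,0],[0,0,-1]],[1,[0,0,0],[0,0,-1]],[1,[0,0,0],[0,0,-1]],[1,[0,0,0],[0,0,-1]],[1,[0,0,0],[0,0,-1]],[1,[0,0,0],[0,0,-1]],[1,[0,0,0],[0,0,-1]],[1,[0,0,0],[0,0,-1]],[1,[0,0,0],[0,0,-1]],[1,[0,0,0],[0,0,-1]]])

```text
time_s: 5.82
eef_pos: [457.3, 399.6, 82.1]
ee_rot: [-0.001, 0.218, 0.976, -0.001]
force: [-0.3, 0.2, -7.1]
grip_width: 0.513
grip_force: 104.8
```

Request:
servo_tool(commands=[[1,[0,0,0],[0,0,-1]],[1,[0,0,0],[0,0,-1]],[1,[0,0,0],[0,0,-0.8]],[1,[0,0,0],[0,0,-0.4]],[1,[0,0,0],[0,0,0]]])

```text
time_s: 6.23
eef_pos: [457.4, 399.6, 82.3]
ee_rot: [-0.001, 0.054, 0.999, -0.001]
force: [-0.9, -0.7, -7.3]
grip_width: 0.51
grip_force: 104.8
```

```bash
python3 - <<'E'
from h import *
import pickle
todo([460,400,40],down(176))
c=capture("top");W=cloud(c); pickle.dump(c,open("t2.pkl","wb"))
s=W[:,:][(W[...,2]>40)&(W[...,2]<140)&(W[...,0]>300)&(W[...,0]<420)&(W[...,1]>340)&(W[...,1]<450)]
print(len(s),np.round(np.percentile(s,[3,50,97],axis=0),1))
A=np.c_[s[:,:2],np.ones(len(s))]; print(np.linalg.lstsq(A,s[:,2],rcond=None)[0])
save(c,"rot.png",(150,180,330,315),4)
E
```

```text
t 6.23 pos [457.4 399.6  82.3] F [-0.9 -0.7 -7.3] w 0.51 gf 104.8 q [ 0.53  0.6   1.38 -0.    1.16 -0.94]
tool axes [[-0.994, 0.108, 0.002], [0.108, 0.994, -0.002], [-0.003, -0.002, -1.0]]
shift [-2.6  0.7 42.3] turn [-0.02 -0.02 -0.37]
63 [[398.4 397.7  48.1]
 [413.7 420.7  59.1]
 [419.8 431.9 103.4]]
[-1.49263349e+00 -3.95386962e-01  8.48180219e+02]
```

View pics/rot.png

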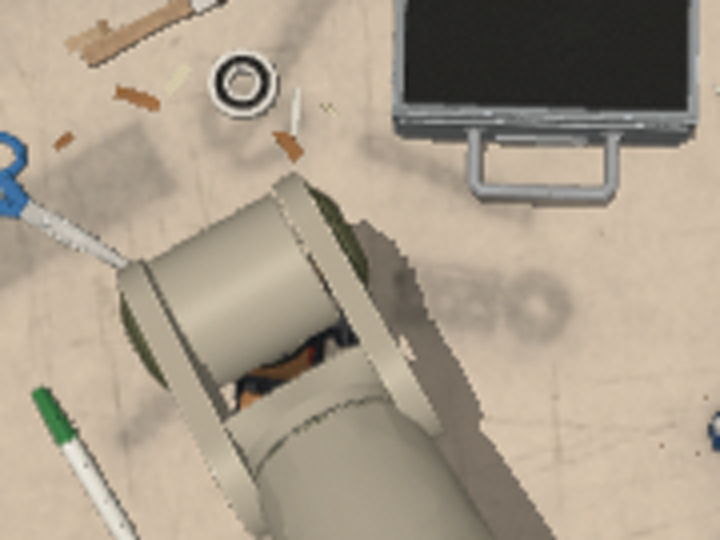

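Request:
servo_tool(commands=[[1,[0,0,0.012],[0,0,0]],[1,[0,0,0.012],[0,0,0]],[1,[0,0,0.008],[0,0,0]],[1,[0,0,0.003],[0,0,0]],[1,[0,0,0.002],[0,0,0]],[1,[0,0,0],[0,0,0]]])

```text
time_s: 6.78
eef_pos: [458.1, 400.1, 46.8]
ee_rot: [-0.0, 0.055, 0.998, -0.0]
force: [0.7, -1.2, -7.3]
grip_width: 0.51
grip_force: 104.6
```

```bash
python3 - <<'E'
from h import *
todo([460,400,40],down(176))
c=capture("scene");save(c,"low.png",(180,150,420,330),3)
E
```

```text
t 6.78 pos [458.1 400.1  46.8] F [ 0.7 -1.2 -7.3] w 0.51 gf 104.6 q [ 0.53  0.65  1.41 -0.    1.08 -0.94]
tool axes [[-0.994, 0.11, 0.001], [0.11, 0.994, -0.0], [-0.001, -0.0, -1.0]]
shift [-1.9  0.1  6.8] turn [-0.   -0.   -0.38]
```

View pics/low.png

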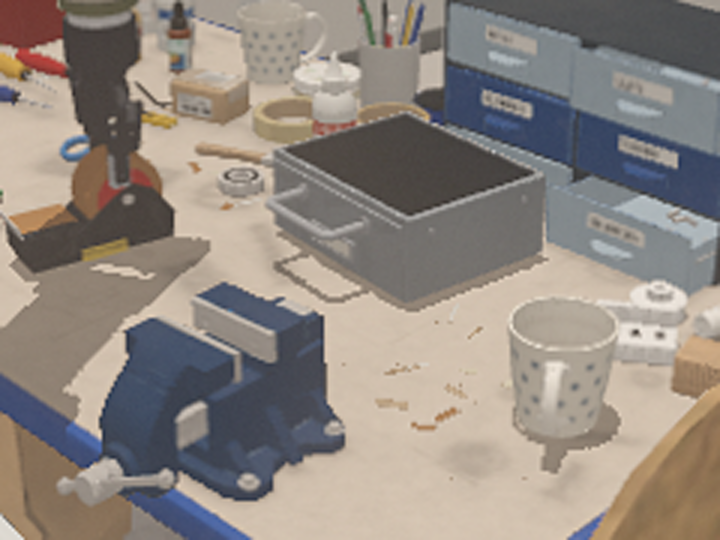

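The scene view shows the dispenser at (100,220), close to level and just above the bench. It's held by the roll, above the side plates.

Request:
servo_tool(commands=[[1,[0,0,0.002],[0,0,0]],[1,[0,0,0.002],[0,0,0]],[1,[0,0,0.001],[0,0,0]],[1,[0,0,0],[0,0,0]]])

```text
time_s: 7.17
eef_pos: [458.1, 400.1, 42.1]
ee_rot: [-0.0, 0.055, 0.998, -0.0]
force: [0.4, -0.2, -6.9]
grip_width: 0.507
grip_force: 104.7
```

Request:
servo_tool(commands=[[1,[0,0,0.0015],[0,0,0]],[1,[0,0,0.0015],[0,0,0]],[1,[0,0,0],[0,0,0]]])

```text
time_s: 7.42
eef_pos: [459.2, 400.2, 40.3]
ee_rot: [0.001, 0.055, 0.998, 0.0]
force: [3.4, -1.1, 1.7]
grip_width: 0.512
grip_force: 105.4
```

Contact: the force went from -6.9 to +1.7. One more small step, then release and rise.

Request:
servo_tool(commands=[[1,[0,0,0.001],[0,0,0]],[0.5,[0,0,0],[0,0,0]],[-0.2,[0,0,0],[0,0,0]],[-1,[0,0,0],[0,0,0]],[-1,[0,0,0],[0,0,0]],[-1,[0,0,0],[0,0,0]],[-1,[0,0,-0.01],[0,0,0]],[-1,[0,0,-0.03],[0,0,0]],[-1,[0,0,-0.04],[0,0,0]],[-1,[0,0,-0.04],[0,0,0]]])

```text
time_s: 8.25
eef_pos: [457.6, 400.0, 160.1]
ee_rot: [-0.001, 0.055, 0.998, -0.0]
force: [1.1, 0.1, 1.0]
grip_width: 0.998
grip_force: 0.0
```

```bash
python3 - <<'E'
from h import *
todo([559,214.2,150],down(88.8))
c=capture("top");W=cloud(c)
s=W[(W[...,2]>35)&(W[...,2]<105)&(W[...,0]>310)&(W[...,0]<560)&(W[...,1]>350)&(W[...,1]<450)]
print(len(s),np.round(np.percentile(s,[1,50,99],axis=0),1))
c=capture("scene");W=cloud(c);save(c,"x.png",(180,150,420,330),3)
s=W[(W[...,2]>5)&(W[...,2]<105)&(W[...,0]>310)&(W[...,0]<540)&(W[...,1]>350)&(W[...,1]<450)]
print(len(s),np.round(np.percentile(s,[1,50,99],axis=0),1),[np.round(v,1) for v in cv2.minAreaRect(s[:,:2].astype(np.float32))])
E
```

```text
t 8.25 pos [457.6 400.  160.1] F [1.1 0.1 1. ] w 0.998 gf 0.0 q [ 0.53  0.53  1.29  0.    1.32 -0.94]
tool axes [[-0.994, 0.11, 0.001], [0.11, 0.994, -0.001], [-0.001, -0.0, -1.0]]
shift [-121.2 -173.5   10.1] turn [-1.000e-02 -0.000e+00  1.415e+01]
200 [[391.2 370.6  37.1]
 [427.3 398.8  67.7]
 [495.  433.   94.5]]
1359 [[349.2 362.5   5.8]
 [437.  377.8  43.7]
 [506.9 430.4  98.6]] [array([430.7, 399.1]), array([ 67.1, 170.5]), np.float64(83.2)]
```

Request:
servo_tool(commands=[[0.1,[-0.0173,-0.0248,0],[0,0,0]],[0.1,[-0.0173,-0.0248,0],[0,0,0]],[0.1,[-0.0173,-0.0248,0],[0,0,0]],[0.1,[-0.0173,-0.0248,0],[0,0,0]],[0.1,[-0.0173,-0.0248,0],[0,0,0]],[0.1,[-0.0173,-0.0248,0],[0,0,0]],[0.1,[-0.0173,-0.0248,0],[0,0,0]],[0.1,[0,0,0],[0,0,1]],[0.1,[0,0,0],[0,0,1]],[0.1,[0,0,0],[0,0,1]]])

```text
time_s: 9.18
eef_pos: [559.7, 213.8, 158.5]
ee_rot: [-0.0, 0.214, 0.977, 0.0]
force: [-0.7, -0.5, 0.3]
grip_width: 0.45
grip_force: 0.0
```

Request:
servo_tool(commands=[[0.1,[0,0,0],[0,0,1]],[0.1,[0,0,0],[0,0,1]],[0.1,[0,0,0],[0,0,1]],[0.1,[0,0,0],[0,0,1]],[0.1,[0,0,0],[0,0,1]],[0.1,[0,0,0],[0,0,1]],[0.1,[0,0,0],[0,0,1]],[0.1,[0,0,0],[0,0,1]],[0.1,[0,0,0],[0,0,1]],[0.1,[0,0,0],[0,0,1]]])

```text
time_s: 10.02
eef_pos: [559.4, 214.4, 158.6]
ee_rot: [-0.0, 0.673, 0.74, 0.0]
force: [0.4, -0.0, -1.0]
grip_width: 0.452
grip_force: 0.0
```

Request:
servo_tool(commands=[[0.1,[0,0,0],[0,0,1]],[0.1,[0,0,0],[0,0,0.15]],[0.1,[0,0,0],[0,0,0]]])

```text
time_s: 10.27
eef_pos: [559.5, 214.4, 158.5]
ee_rot: [0.0, 0.714, 0.7, 0.0]
force: [-0.0, -0.9, 1.1]
grip_width: 0.448
grip_force: 0.0
```

```bash
python3 - <<'E'
from h import *
todo([559,214.2,50],down(88.8))
E
```

```text
t 10.27 pos [559.5 214.4 158.5] F [-0.  -0.9  1.1] w 0.448 gf 0.0 q [0.17 0.51 1.33 0.   1.3  0.19]
tool axes [[0.019, 1.0, 0.0], [1.0, -0.019, 0.0], [0.0, 0.0, -1.0]]
shift [ -0.2  -0.5 108.5] turn [ 0.   -0.    0.02]
```

Request:
servo_tool(commands=[[0.1,[0,0,0.03],[0,0,0]],[0.1,[0,0,0.035],[0,0,0]],[0.1,[0,0,0.02],[0,0,0]],[0.1,[0,0,0.015],[0,0,0]],[0.1,[0,0,0.0085],[0,0,0]],[0.1,[0,0,0],[0,0,0]],[1,[0,0,0],[0,0,0]],[1,[0,0,0],[0,0,0]],[1,[0,0,0],[0,0,0]],[1,[0,0,0],[0,0,0]]], squeeze=50)

```text
time_s: 11.1
eef_pos: [560.0, 214.4, 50.7]
ee_rot: [0.0, 0.714, 0.7, 0.001]
force: [0.5, 0.6, -0.0]
grip_width: 0.001
grip_force: 0.0
```

```bash
python3 - <<'E'
from h import *
todo([559,214.2,50],down(88.8))
c=capture("scene");save(c,"h.png",(230,170,370,275),5)
W=cloud(c);s=W[(W[...,2]>40)&(W[...,2]<90)&(W[...,0]>500)&(W[...,0]<590)&(W[...,1]>150)&(W[...,1]<280)]
for y in range(155,280,10):
    q=s[abs(s[:,1]-y)<5]
    if len(q): print(y,len(q),np.round(q.mean(0),1),np.round(q[:,0].min()),np.round(q[:,0].max()))
E
```

```text
t 11.1 pos [560.  214.4  50.7] F [ 0.5  0.6 -0. ] w 0.001 gf 0.0 q [0.17 0.62 1.44 0.   1.07 0.19]
tool axes [[0.021, 1.0, 0.0], [1.0, -0.021, 0.002], [0.002, 0.0, -1.0]]
shift [-0.2 -1.   0.7] turn [ 0.01 -0.    0.  ]
155 9 [574.1 158.4  70.6] 558.0 589.0
165 31 [570.8 163.8  70.6] 553.0 589.0
175 10 [555.6 175.   71.3] 553.0 558.0
185 8 [554.6 186.8  70.8] 551.0 560.0
195 9 [554.4 196.2  75.7] 552.0 559.0
205 23 [557.9 205.6  81.4] 549.0 573.0
215 12 [554.2 215.5  75.9] 548.0 560.0
225 7 [554.6 224.8  71. ] 552.0 557.0
235 6 [557.1 234.2  71.5] 554.0 564.0
245 11 [556.  244.3  71.5] 553.0 560.0
255 7 [559.6 255.9  71.2] 553.0 574.0
265 11 [569.9 263.3  70.7] 561.0 578.0
```

View pics/h.png

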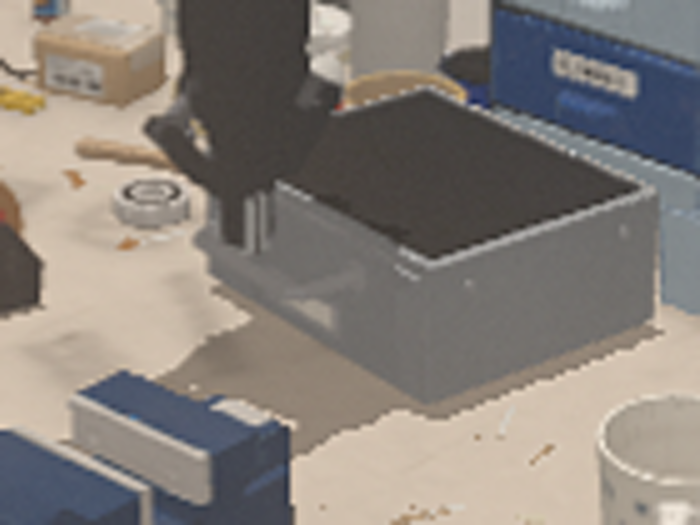

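Request:
servo_tool(commands=[[1,[0,-0.005,0],[0,0,0]],[1,[0,-0.008,0],[0,0,0]],[1,[0,-0.01,0],[0,0,0]],[1,[0,-0.01,0],[0,0,0]],[1,[0,0,0],[0,0,0]]])

```text
time_s: 11.57
eef_pos: [524.5, 215.2, 49.8]
ee_rot: [-0.0, 0.714, 0.7, -0.001]
force: [-0.2, 0.7, -0.0]
grip_width: 0.003
grip_force: 0.0
```

```bash
python3 - <<'E'
from h import *
todo([559,214.2,50],down(88.8))
for n in("scene","top"):
    W=cloud(capture(n));s=W[(W[...,2]>55)&(W[...,2]<90)&(W[...,0]>480)&(W[...,0]<610)]
    for a,b in((160,200),(230,265)):
        q=s[(s[:,1]>a)&(s[:,1]<b)]
        if len(q): print(n,a,len(q),np.round(np.percentile(q,[2,20,50],axis=0)[:,[0,2]],1).tolist())
E
```

```text
t 11.57 pos [524.5 215.2  49.8] F [-0.2  0.7 -0. ] w 0.003 gf 0.0 q [0.18 0.56 1.55 0.   1.03 0.2 ]
tool axes [[0.02, 1.0, -0.0], [1.0, -0.02, -0.002], [-0.002, -0.0, -1.0]]
shift [-0.3 34.5 -0.3] turn [-0.01  0.    0.01]
scene 160 137 [[552.5, 58.6], [558.2, 67.9], [600.9, 72.7]]
scene 230 94 [[556.6, 56.0], [595.2, 62.8], [603.9, 70.6]]
top 230 16 [[601.8, 79.9], [604.2, 84.6], [604.6, 86.9]]
```

```bash
python3 - <<'E'
from h import *
import pickle
for n in("scene","top"):
    c=capture(n);W=cloud(c);pickle.dump(c,open(n+"3.pkl","wb"))
    for z in range(20,200,10):
        m=(W[...,2]>z)&(W[...,2]<z+10)&(W[...,0]>430)&(W[...,0]<545)&(W[...,1]>150)&(W[...,1]<290)
        s=W[m]
        if len(s): print(n,z,len(s),np.round(np.percentile(s,[5,50,95],axis=0)[:,:2],0).tolist())
c=pickle.load(open("scene3.pkl","rb"));save(c,"h2.png",(200,150,360,270),5)
E
```

```text
scene 70 2 [[522.0, 217.0], [522.0, 220.0], [522.0, 222.0]]
scene 80 25 [[515.0, 200.0], [523.0, 205.0], [539.0, 212.0]]
scene 90 33 [[512.0, 201.0], [519.0, 207.0], [540.0, 219.0]]
scene 100 33 [[512.0, 202.0], [519.0, 207.0], [534.0, 218.0]]
scene 110 33 [[512.0, 200.0], [524.0, 206.0], [538.0, 217.0]]
scene 120 43 [[498.0, 199.0], [522.0, 204.0], [540.0, 217.0]]
scene 130 64 [[490.0, 200.0], [514.0, 204.0], [540.0, 223.0]]
scene 140 67 [[481.0, 196.0], [512.0, 204.0], [538.0, 224.0]]
scene 150 66 [[472.0, 194.0], [512.0, 202.0], [541.0, 221.0]]
scene 160 93 [[466.0, 194.0], [500.0, 204.0], [539.0, 220.0]]
scene 170 88 [[468.0, 193.0], [505.0, 203.0], [536.0, 219.0]]
scene 180 90 [[485.0, 192.0], [508.0, 203.0], [540.0, 219.0]]
scene 190 61 [[487.0, 200.0], [503.0, 204.0], [540.0, 220.0]]
top 130 3 [[493.0, 226.0], [496.0, 226.0], [499.0, 226.0]]
top 180 1 [[491.0, 225.0], [491.0, 225.0], [491.0, 225.0]]
top 190 1 [[490.0, 223.0], [490.0, 223.0], [490.0, 223.0]]
```

View pics/h2.png

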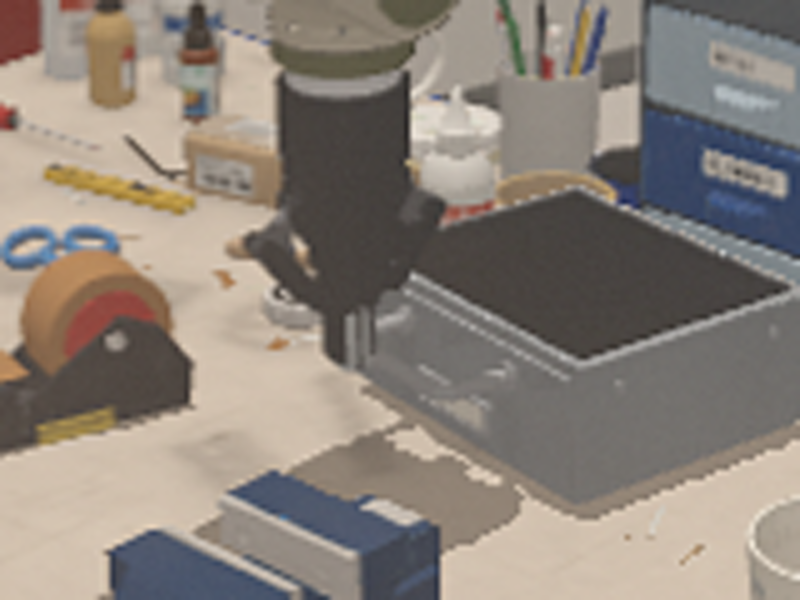

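The picture shows the shut fingertips at (350,365), which is world z ≈ 77, while the reported TCP z is 49.8. The real tips are therefore about 28 mm higher than reported. I'll back over the bar and go lower.

Request:
servo_tool(commands=[[0.1,[0,0,-0.02],[0,0,0]],[0.1,[0,0.016,-0.005],[0,0,0]],[0.1,[0,0.016,0],[0,0,0]],[0.1,[0,0,0.02],[0,0,0]],[0.1,[0,0,0.015],[0,0,0]],[0.1,[0,0,0.01],[0,0,0]],[0.1,[0,0,0.007],[0,0,0]],[0.1,[0,0,0],[0,0,0]],[1,[0,0,0],[0,0,0]],[1,[0,0,0],[0,0,0]]])

```text
time_s: 12.6
eef_pos: [559.1, 214.5, 23.7]
ee_rot: [0.0, 0.714, 0.7, 0.001]
force: [0.3, 0.0, 0.5]
grip_width: 0.179
grip_force: 0.0
```

Request:
servo_tool(commands=[[1,[0,0,0],[0,0,0]],[1,[0,0,0],[0,0,0]],[1,[0,0,0],[0,0,0]]])

```text
time_s: 12.85
eef_pos: [558.0, 214.5, 23.8]
ee_rot: [-0.0, 0.714, 0.7, -0.0]
force: [-5.2, -0.6, 4.4]
grip_width: 0.091
grip_force: 49.0
```

Gripped. Now pull.

Request:
servo_tool(commands=[[1,[0,-0.006,0],[0,0,0]],[1,[0,-0.013,0],[0,0,0]],[1,[0,-0.015,0],[0,0,0]],[1,[0,-0.015,0],[0,0,0]],[1,[0,-0.015,0],[0,0,0]],[1,[0,-0.015,0],[0,0,0]],[1,[0,-0.015,0],[0,0,0]],[1,[0,-0.015,0],[0,0,0]],[1,[0,-0.012,0],[0,0,0]],[1,[0,-0.006,0],[0,0,0]]])

```text
time_s: 13.68
eef_pos: [431.1, 217.3, 23.8]
ee_rot: [0.001, 0.714, 0.7, 0.001]
force: [2.2, 1.5, 2.8]
grip_width: 0.091
grip_force: 49.7
```

```bash
python3 - <<'E'
from h import *
todo([430,214.2,24],down(88.8))
E
```

```text
t 13.68 pos [431.1 217.3  23.8] F [2.2 1.5 2.8] w 0.091 gf 49.7 q [0.22 0.45 1.83 0.   0.86 0.24]
tool axes [[0.021, 1.0, 0.001], [1.0, -0.021, 0.002], [0.002, 0.001, -1.0]]
shift [-3.1 -1.  -0.2] turn [ 0.02 -0.01  0.  ]
```

Request:
servo_tool(commands=[[0.1,[0,0,0],[0,0,0]],[0.1,[0,0,0],[0,0,0]],[0.1,[0,0,0],[0,0,0]],[0.1,[0,0,-0.02],[0,0,0]],[0.1,[0,0,-0.04],[0,0,0]],[0.1,[0,0,-0.04],[0,0,0]],[0.1,[0,0,-0.04],[0,0,0]],[-0.2,[0,0,-0.04],[0,0,0]],[-0.2,[0,0,-0.04],[0,0,0]],[-0.2,[0,0,-0.02],[0,0,0]]])

```text
time_s: 14.52
eef_pos: [432.9, 217.1, 267.6]
ee_rot: [0.002, 0.715, 0.7, 0.003]
force: [-0.2, -0.4, 0.1]
grip_width: 0.596
grip_force: 0.0
```

Request:
servo_tool(commands=[[-0.2,[-0.038,0,0],[0,0,0]],[-0.2,[-0.038,0,0],[0,0,0]],[-0.2,[-0.038,0,0],[0,0,0]],[-0.2,[-0.038,0,0],[0,0,0]],[-0.2,[-0.038,0,0],[0,0,0]],[-0.2,[-0.038,0,0],[0,0,0]],[-0.2,[-0.038,0,0],[0,0,0]],[-0.2,[-0.038,0,0],[0,0,0]],[-0.2,[-0.038,0,0],[0,0,0]],[-0.2,[-0.038,0,0],[0,0,0]]])

```text
time_s: 15.35
eef_pos: [423.3, -165.2, 262.9]
ee_rot: [0.0, 0.715, 0.699, 0.0]
force: [-0.2, 0.2, 0.6]
grip_width: 0.601
grip_force: 0.0
```

```bash
python3 - <<'E'
from h import *
todo([430,-170,260],down(37.5))
W=cloud(capture("scene"))
s=W[(W[...,2]>50)&(W[...,2]<80)&(W[...,0]>400)&(W[...,0]<490)&(W[...,1]>160)&(W[...,1]<270)]
print(len(s),np.round(np.percentile(s,[2,50,98],axis=0),1).tolist())
E
```

```text
t 15.35 pos [ 423.3 -165.2  262.9] F [-0.2  0.2  0.6] w 0.601 gf 0.0 q [-0.63  0.11  1.59  0.    1.44 -0.61]
tool axes [[0.021, 1.0, -0.0], [1.0, -0.021, 0.0], [0.0, -0.0, -1.0]]
shift [-4.6  6.8  2.9] turn [0.   0.   8.54]
347 [[425.1, 161.0, 52.2], [471.2, 214.4, 70.5], [478.9, 267.9, 78.9]]
```

Request:
servo_tool(commands=[[-0.2,[0,0,0],[0,0,0.95]],[-0.2,[0,0,0],[0,0,0.95]],[-0.2,[0,0,0],[0,0,0.95]],[-0.2,[0,0,0],[0,0,0.95]],[-0.2,[0,0,0],[0,0,0.95]],[-0.2,[0,0,0],[0,0,0.95]],[-0.2,[0,0,0],[0,0,0.95]],[-0.2,[0,0,0],[0,0,0.95]],[-0.2,[0,0,0],[0,0,0.94]],[-0.2,[0,0,0],[0,0,0]]])

```text
time_s: 16.23
eef_pos: [423.8, -163.2, 262.7]
ee_rot: [-0.0, 0.947, 0.32, -0.0]
force: [-0.2, -0.1, -0.2]
grip_width: 0.6
grip_force: 0.0
```

Request:
servo_tool(commands=[[-0.2,[0,0,0],[0,1,0]],[-0.2,[0,0,0],[0,1,0]],[-0.2,[0,0,0],[0,1,0]],[-0.2,[0,0,0],[0,1,0]]])

```text
time_s: 16.57
eef_pos: [424.0, -163.3, 263.5]
ee_rot: [-0.066, 0.925, 0.316, 0.2]
force: [1.0, -0.5, -0.4]
grip_width: 0.601
grip_force: 0.0
```

```bash
python3 - <<'E'
from h import *
todo([430,-170,260],down(37.5))
from scipy.optimize import least_squares
L=[json.loads(l) for l in open("log.jsonl")]
def fk(p,q):
    a1,off,d1,L1,L2,e,Lt,s4,c2,c3=p
    Ry=lambda t:R.from_euler("y",t); Rz=lambda t:R.from_euler("z",t)
    r=Rz(q[0]); x=r.apply([a1,off,d1]); r=r*Ry(q[1]+c2); x=x+r.apply([0,0,L1]); r=r*Ry(q[2]+c3); x=x+r.apply([e,0,L2])
    r=r*Rz(s4*q[3])*Ry(q[4]-c2-c3); x=x+r.apply([0,0,Lt]); r=r*Rz(np.sign(p[7])*0+q[5])
    return x,r
def res(p):
    o=[]
    for q,x,w in L:
        X,r=fk(p,q); o+=list((X-x)/100); o+=list(r.as_matrix()[:,2]-R.from_quat([w[1],w[2],w[3],w[0]]).as_matrix()[:,2])
    return o
for s4 in(1.,-1.):
  for c2 in (0,):
    f=least_squares(res,[0,120,300,400,400,0,250,s4,c2,0]); print(s4,f.cost,np.round(f.x,3))
print(len(L),[np.round(l[0],3).tolist() for l in L[-2:]])
E
```

```text
t 16.57 pos [ 424.  -163.3  263.5] F [ 1.  -0.5 -0.4] w 0.601 gf 0.0 q [-0.91  0.02  1.76  0.43  1.38 -0.08]
tool axes [[0.72, 0.559, 0.411], [0.612, -0.791, 0.004], [0.328, 0.249, -0.911]]
shift [-0.9  8.9  3.5] turn [ 0.03 -4.05  0.05]
1.0 5.385498659595285e-23 [  0.  116.3 201.3 438.9 397.5  39.  283.7   1.   -0.   -0. ]
-1.0 1.106316908811578e-25 [  0.  116.3 201.3 438.9 397.5  39.  283.7   1.    0.   -0. ]
12 [[-0.631, 0.115, 1.587, 0.0, 1.439, -0.609], [-0.906, 0.016, 1.758, 0.432, 1.38, -0.08]]
```

```bash
cat > k.py <<'E'
from h import *
from scipy.optimize import least_squares
LO=np.array([-2.94,-.97,.19,-1.23,.02,-2.88]);HI=np.array([2.94,2.17,2.56,4.37,3.11,2.88])
Ry=lambda t:R.from_euler("y",t); Rz=lambda t:R.from_euler("z",t)
def fk(q,full=False):
    r=Rz(q[0]); x=r.apply([0,116.3,201.3]); r=r*Ry(q[1]); x=x+r.apply([0,0,438.9]); e=x; r=r*Ry(q[2]); x=x+r.apply([39.,0,397.5])
    r=r*Rz(q[3])*Ry(q[4]); w=x; x=x+r.apply([0,0,283.7]); r=r*Rz(q[5]+C6)
    return (x,r,e,w) if full else (x,r)
C6=0.
L=[json.loads(l) for l in open("log.jsonl")]
C6=(lambda v:v)(np.array([((fk(q)[1].inv()*R.from_quat([w[1],w[2],w[3],w[0]])).as_rotvec()[2]) for q,x,w in L[:1]]))[0]
def ik(p,rot,seed=None):
    best=None
    seeds=[seed] if seed is not None else [np.array([a,.4,1.6,b,1.3,c]) for a in(np.arctan2(p[1],p[0])-.3,np.arctan2(p[1],p[0])-.8) for b in(-.6,.6,2) for c in(-1.8,0,1.8)]
    for s in seeds:
        f=least_squares(lambda q:np.r_[(fk(q)[0]-p)/100,(fk(q)[1].inv()*rot).as_rotvec()],np.clip(s,LO+.01,HI-.01),bounds=(LO,HI),max_nfev=60)
        if best is None or f.cost<best[0]: best=(f.cost,f.x)
    return best
def tool(head,pitch,roll=0,flip=False):
    """z at heading, pitch below horizontal; roll 0: x up, y horizontal; roll about tool z, deg"""
    h,a=np.radians([head,pitch]); z=np.array([np.cos(a)*np.cos(h),np.cos(a)*np.sin(h),-np.sin(a)]); y=np.array([np.sin(h),-np.cos(h),0])
    M=R.from_matrix(np.c_[np.cross(y,z),y,z]); return M*Rz(np.radians(roll))
GD=46.7
E
python3 - <<'E'
from k import *
print("C6",C6,[np.round((fk(q)[0]-x),2).tolist() for q,x,w in L[-2:]],[(fk(q)[1].inv()*R.from_quat([w[1],w[2],w[3],w[0]])).magnitude() for q,x,w in L])
G=np.array([520.1,-164.6,52])
for al in(15,20,25,30,35,45):
  for roll in(0,180):
    rot=tool(37.5,al,roll); z=rot.as_matrix()[:,2]; c,q=ik(G+GD*z,rot); X,r,e,w=fk(q,True)
    print(al,roll,round(c,5),np.round(q,2),"elbow",np.round(e),"wrist",np.round(w))
E
```

```text
C6 1.5707963267948963 [[-0.0, -0.0, -0.0], [-0.0, -0.0, 0.0]] [4.0028530696821466e-16, 4.617521666981153e-16, 6.430714107536639e-16, 2.780561784990982e-16, 2.651161970870823e-16, 4.460992226210547e-16, 3.566312727685905e-16, 2.774478412694067e-16, 4.486665056915397e-16, 3.4169775146577133e-16, 3.602027694214556e-16, 5.031655078121458e-16]
15 0 0.0 [-0.99  0.83  1.92  1.4   1.36 -1.17] elbow [ 276. -208.  496.] wrist [ 338. -304.  113.]
15 180 0.0 [-0.99  0.83  1.92  1.4   1.36  1.97] elbow [ 276. -208.  496.] wrist [ 338. -304.  113.]
20 0 0.0 [-0.98  0.79  1.92  1.37  1.28 -1.12] elbow [ 271. -193.  511.] wrist [ 343. -300.  133.]
20 180 0.0 [-0.98  0.79  1.92  1.37  1.28  2.02] elbow [ 271. -193.  511.] wrist [ 343. -300.  133.]
25 0 0.0 [-0.96  0.74  1.93  1.33  1.2  -1.06] elbow [ 266. -176.  524.] wrist [ 350. -295.  152.]
25 180 0.0 [-0.96  0.74  1.93  1.33  1.2   2.08] elbow [ 266. -176.  524.] wrist [ 350. -295.  152.]
30 0 0.0 [-0.94  0.7   1.93  1.28  1.13 -1.  ] elbow [ 262. -160.  536.] wrist [ 357. -290.  170.]
30 180 0.0 [-0.94  0.7   1.93  1.28  1.13  2.14] elbow [ 262. -160.  536.] wrist [ 357. -290.  170.]
35 0 0.0 [-0.91  0.67  1.92  1.22  1.06 -0.92] elbow [ 258. -143.  546.] wrist [ 366. -283.  188.]
35 180 0.0 [-0.91  0.67  1.92  1.22  1.06  2.22] elbow [ 258. -143.  546.] wrist [ 366. -283.  188.]
45 0 0.0 [-0.85  0.61  1.9   1.07  0.93 -0.74] elbow [ 252. -112.  562.] wrist [ 387. -267.  220.]
45 180 0.0 [-0.85  0.61  1.9   1.07  0.93  2.4 ] elbow [ 252. -112.  562.] wrist [ 387. -267.  220.]
```

```bash
cat >> k.py <<'E'
HD=np.array([-.793,-.609,0]);MC=np.array([580.,-118.6,0])
AL=30; G0=MC+75.5*HD+[0,0,52]; RG=tool(37.5,AL,0); ZG=RG.as_matrix()[:,2]; PG=G0+GD*ZG
def mugpts(p,rot,RGr=None,PGr=None):
    """rim centre, base centre, mug z, lowest z of rim/base circles, when tool at p,rot (grasped at RG,PG)"""
    f=lambda v: p+rot.apply((RGr or RG).inv().apply(np.array(v)-(PG if PGr is None else PGr)))
    rim=f(MC+[0,0,93]); base=f(MC); mz=(rim-base)/93
    t=np.linspace(0,2*np.pi,40); C=np.c_[np.cos(t),np.sin(t),0*t]
    pr=np.array([f(MC+[0,0,93]+46*c) for c in C]); pb=np.array([f(MC+34*c) for c in C])
    hb=f(MC+80*HD+[0,0,50])
    return rim,base,mz,pr[pr[:,2].argmin()],min(pr[:,2].min(),pb[:,2].min(),hb[2])
E
python3 - <<'E'
from k import *
out=[]
for psi in(-20,0,20,40):
 for be in(5,15,25):
  for ro in(-150,-135,-120,120,135,150):
    rot=tool(psi,be,ro); rim,base,mz,lo,zm=mugpts(np.zeros(3),rot)
    if mz[2]>-.42: continue
    p=np.array([525-lo[0]-15*mz[0],212-lo[1]-35*mz[1],112-zm])
    c,q=ik(p,rot)
    if c>1e-6: continue
    rim,base,mz,lo,zm=mugpts(p,rot);X,r,e,w=fk(q,True)
    G=p-GD*rot.as_matrix()[:,2]
    out.append((psi,be,ro,round(np.degrees(np.arccos(mz[2]))),np.round(q,2),"p",np.round(p),"lo",np.round(lo),"base",np.round(base),"w",np.round(w),"marg",np.round(np.minimum(q-LO,HI-q).min(),2)))
for o in sorted(out,key=lambda o:-o[-1])[:12]: print(*o)
E
```

```text
0 15 135 118 [0.5  0.34 2.15 3.87 0.76 0.35] p [532. 273. 202.] lo [535. 233. 112.] base [577. 278. 196.] w [258. 273. 276.] marg 0.41
0 15 150 127 [0.44 0.29 2.19 3.8  0.74 0.65] p [531. 249. 210.] lo [535. 227. 112.] base [575. 252. 204.] w [256. 249. 283.] marg 0.37
40 25 150 118 [-0.04  0.14  2.21  1.84  0.69  1.91] p [518. 268. 209.] lo [530. 241. 112.] base [549. 298. 196.] w [321. 103. 329.] marg 0.35
0 5 135 125 [0.51 0.45 2.22 3.73 1.07 0.53] p [521. 267. 201.] lo [533. 233. 112.] base [565. 273. 203.] w [238. 267. 226.] marg 0.34
0 25 -150 118 [0.17 0.13 2.22 3.58 0.37 1.75] p [545. 168. 209.] lo [537. 197. 112.] base [588. 164. 196.] w [288. 168. 329.] marg 0.34
20 25 150 118 [0.2  0.14 2.2  2.74 0.36 1.36] p [532. 265. 209.] lo [534. 235. 112.] base [572. 283. 196.] w [291. 177. 329.] marg 0.34
-20 5 -135 125 [0.48 0.44 2.24 4.05 1.18 1.99] p [505. 157. 201.] lo [530. 185. 112.] base [546. 137. 203.] w [240. 254. 226.] marg 0.32
0 5 150 135 [0.45 0.4  2.27 3.66 1.07 0.82] p [516. 243. 208.] lo [533. 227. 112.] base [561. 246. 210.] w [234. 243. 232.] marg 0.29
0 25 150 118 [0.42 0.23 2.08 4.11 0.46 0.32] p [545. 255. 209.] lo [537. 227. 112.] base [588. 259. 196.] w [288. 255. 329.] marg 0.26
20 15 135 118 [0.24 0.24 2.31 2.98 0.72 0.88] p [515. 276. 202.] lo [531. 240. 112.] base [555. 296. 196.] w [258. 182. 276.] marg 0.25
-20 5 -150 135 [0.53 0.44 2.18 4.13 1.17 1.67] p [508. 182. 208.] lo [531. 191. 112.] base [550. 163. 210.] w [243. 279. 232.] marg 0.24
0 15 -150 127 [0.21 0.21 2.32 3.46 0.72 1.91] p [530. 175. 210.] lo [535. 197. 112.] base [575. 171. 204.] w [256. 175. 283.] marg 0.24
```

Request:
servo_tool(commands=[[-0.2,[0,0,0],[0,1,0]],[-0.2,[0,0,0],[0,1,0]],[-0.2,[0,0,0],[0,1,0]],[-0.2,[0,0,0],[0,1,0]],[-0.2,[0,0,0],[0,1,0]],[-0.2,[0,0,0],[0,1,0]],[-0.2,[0,0,0],[0,0,0]]])

```text
time_s: 17.15
eef_pos: [422.8, -163.7, 261.1]
ee_rot: [-0.162, 0.819, 0.277, 0.475]
force: [1.2, -0.1, 0.6]
grip_width: 0.602
grip_force: 0.0
```

```bash
python3 - <<'E'
from k import *
pre=PG-80*ZG+[0,0,20]
print("PG",PG,"pre",pre); print(ik(pre,RG))
todo(pre,RG)
s,r=st(); z=r.as_matrix()[:,2]; p=s["eef_pos"]
for n in("scene","top"):
    c=capture(n);W=cloud(c)
    m=(np.linalg.norm(W-p,axis=2)<130); P=W[m]; px=c["pixels"][m].astype(int); P=P[px.sum(1)<330]
    loc=r.inv().apply(P-p)
    for a in range(-130,40,10):
        k=loc[(loc[:,2]>a)&(loc[:,2]<a+10)]
        if len(k)>2: print(n,a,len(k),np.round(np.percentile(k,[5,50,95],axis=0)[:,:2]).tolist())
    o=W[(W[...,2]>40)&(W[...,0]>150)&(W[...,0]<460)&(W[...,1]>-520)&(W[...,1]<-200)]
    print(n,"obst",len(o),np.round(np.percentile(o,[1,50,99],axis=0)).tolist() if len(o) else "")
    save(c,"tilt_%s.png"%n)
E
```

```text
PG [ 552.21439566 -139.95912633   28.65      ] pre [ 497.24926391 -182.13535532   88.65      ]
(np.float64(2.290077074552197e-31), array([-1.0938149 ,  0.55361986,  1.95783741,  1.11470667,  1.25154022,
       -0.91364812]))
t 17.15 pos [ 422.8 -163.7  261.1] F [ 1.2 -0.1  0.6] w 0.602 gf 0.0 q [-1.25  0.11  2.    0.96  1.56 -0.62]
tool axes [[0.395, 0.3, 0.868], [0.608, -0.794, -0.003], [0.688, 0.529, -0.496]]
shift [-125.9   60.4  127. ] turn [-0.01 -0.05 -0.03]
scene -120 4 [[-16.0, 28.0], [-13.0, 41.0], [-12.0, 56.0]]
scene -110 17 [[-17.0, 29.0], [-12.0, 31.0], [-4.0, 63.0]]
scene -100 16 [[-17.0, 31.0], [-12.0, 35.0], [-2.0, 57.0]]
scene -90 31 [[-13.0, 37.0], [-6.0, 41.0], [-1.0, 52.0]]
scene -80 8 [[-13.0, 34.0], [-12.0, 40.0], [4.0, 41.0]]
scene obst 10931 [[151.0, -371.0, 44.0], [203.0, -314.0, 434.0], [450.0, -204.0, 539.0]]
top -130 92 [[7.0, -29.0], [14.0, -0.0], [20.0, 28.0]]
top -120 133 [[1.0, -57.0], [13.0, 0.0], [20.0, 55.0]]
top -110 161 [[-9.0, -59.0], [12.0, -0.0], [19.0, 58.0]]
top -100 129 [[-10.0, -58.0], [11.0, 20.0], [18.0, 56.0]]
top -90 146 [[-10.0, -57.0], [10.0, -26.0], [16.0, 53.0]]
top -80 64 [[-2.0, -45.0], [9.0, 26.0], [15.0, 43.0]]
top -70 46 [[-7.0, -39.0], [6.0, -30.0], [11.0, 37.0]]
top -60 41 [[-6.0, -40.0], [6.0, 25.0], [13.0, 39.0]]
top -50 38 [[-8.0, -37.0], [4.0, 25.0], [12.0, 37.0]]
top -40 14 [[-14.0, -32.0], [3.0, 26.0], [9.0, 32.0]]
top obst 5559 [[159.0, -358.0, 48.0], [273.0, -257.0, 433.0], [447.0, -201.0, 537.0]]
```

Request:
servo_tool(commands=[[-0.2,[-0.021,0.01,0.0212],[0,0,0]],[-0.2,[-0.021,0.01,0.0212],[0,0,0]],[-0.2,[-0.021,0.01,0.0212],[0,0,0]],[-0.2,[-0.021,0.01,0.0212],[0,0,0]],[-0.2,[-0.021,0.01,0.0212],[0,0,0]],[-0.2,[-0.021,0.01,0.0212],[0,0,0]],[-0.2,[0,0,0],[0,0,0]]], squeeze=60)

```text
time_s: 17.83
eef_pos: [498.4, -180.5, 86.5]
ee_rot: [-0.163, 0.82, 0.28, 0.472]
force: [-0.9, 0.8, -0.1]
grip_width: 0.604
grip_force: 0.0
```

```bash
python3 - <<'E'
from k import *
todo(PG,RG)
for n in("scene","top"):
    c=capture(n);W=cloud(c)
    rel=W-MC; d=np.linalg.norm(rel[...,:2],axis=2); a=np.degrees(np.arctan2(rel[...,1],rel[...,0]))
    for lo,hi in((52,60),(60,66),(66,73),(73,84)):
        m=(d>lo)&(d<hi)&(W[...,2]>20)&(W[...,2]<85)&(abs(a+142.5)<30)&(c["pixels"].sum(2)>330)
        if m.sum(): print(n,lo,m.sum(),"ang",np.round(np.percentile(a[m],[10,50,90]),1),"lat",np.round(np.percentile(d[m]*np.sin(np.radians(a[m]+142.5)),[5,50,95]),1),np.round(np.percentile(W[m][:,2],[5,50,95])))
E
```

```text
t 17.83 pos [ 498.4 -180.5   86.5] F [-0.9  0.8 -0.1] w 0.604 gf 0.0 q [-1.09  0.56  1.95  1.11  1.25 -0.91]
tool axes [[0.399, 0.305, 0.865], [0.613, -0.79, -0.004], [0.682, 0.531, -0.502]]
shift [-16.2   1.1  87.3] turn [-0.06  0.02 -0.01]
top 52 24 ang [-147.  -142.8 -137.1] lat [-5.3 -0.3  6.4] [23. 77. 82.]
top 60 17 ang [-146.3 -143.6 -137.4] lat [-5.7 -1.1  5.9] [21. 39. 82.]
top 66 20 ang [-146.1 -143.  -138.8] lat [-4.5 -0.6  5.1] [28. 56. 82.]
top 73 16 ang [-146.1 -144.8 -139.5] lat [-4.9 -3.1  4.2] [40. 63. 74.]
```

Request:
servo_tool(commands=[[-0.2,[-0.008,0.001,0.012],[0,0,0]],[-0.2,[-0.008,0,0.02],[0,0,0]],[-0.2,[0,0,0.02],[0,0,0]],[-0.2,[0,0,0.015],[0,0,0]],[-0.2,[0,0,0.012],[0,0,0]],[-0.2,[0,0,0.0083],[0,0,0]],[-0.2,[0,0,0],[0,0,0]]])

```text
time_s: 18.52
eef_pos: [552.4, -140.7, 33.5]
ee_rot: [-0.161, 0.82, 0.28, 0.473]
force: [0.4, 0.1, -0.3]
grip_width: 0.596
grip_force: 0.0
```

```bash
python3 - <<'E'
from k import *
todo(PG,RG)
c=capture("scene"); save(c,"mg.png",(320,215,480,335),5)
E
```

```text
t 18.52 pos [ 552.4 -140.7   33.5] F [ 0.4  0.1 -0.3] w 0.596 gf 0.0 q [-0.94  0.69  1.92  1.27  1.13 -0.99]
tool axes [[0.395, 0.307, 0.866], [0.611, -0.792, 0.002], [0.686, 0.528, -0.5]]
shift [-4.  -0.7  2.7] turn [-0.01  0.    0.03]
```

View pics/mg.png

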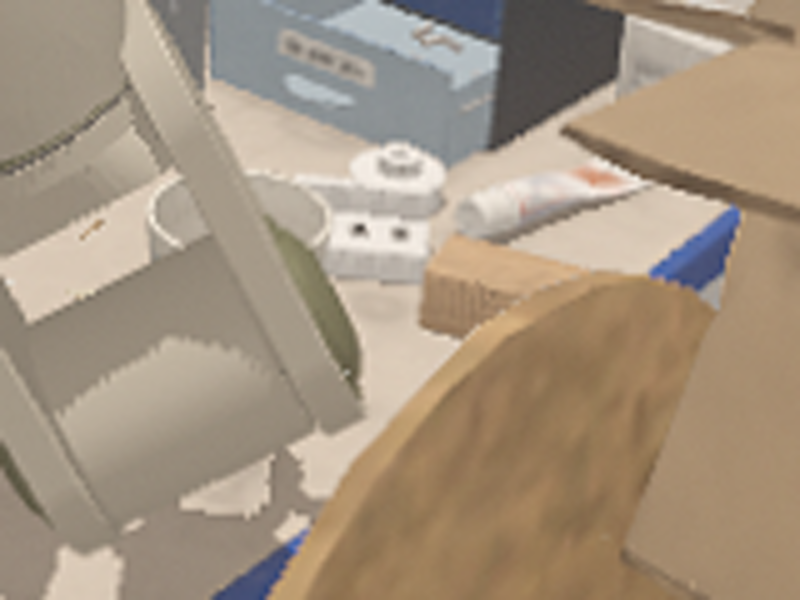

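The mug rim at (240,215) is undisturbed and upright, and the wrist hides the handle. I'll make the last small shift and close.

Request:
servo_tool(commands=[[-0.2,[-0.003,-0.0007,0.0027],[0,0,0]],[0.3,[0,0,0],[0,0,0]],[1,[0,0,0],[0,0,0]],[1,[0,0,0],[0,0,0]],[1,[0,0,0],[0,0,0]],[1,[0,0,0],[0,0,0]],[1,[0,0,0],[0,0,0]]])

```text
time_s: 19.15
eef_pos: [552.0, -140.6, 28.9]
ee_rot: [-0.161, 0.82, 0.279, 0.474]
force: [-4.3, -3.3, 3.9]
grip_width: 0.124
grip_force: 59.0
```

```bash
python3 - <<'E'
from k import *
todo(PG,RG)
E
```

```text
t 19.15 pos [ 552.  -140.6   28.9] F [-4.3 -3.3  3.9] w 0.124 gf 59.0 q [-0.94  0.7   1.92  1.28  1.13 -1.  ]
tool axes [[0.396, 0.305, 0.866], [0.609, -0.793, 0.0], [0.687, 0.528, -0.5]]
shift [ 0.1 -0.4  0.6] turn [-0.   -0.    0.01]
```

Request:
servo_tool(commands=[[1,[0.0052,0,-0.003],[0,0,0]],[1,[0.0104,0,-0.006],[0,0,0]],[1,[0.0173,0,-0.01],[0,0,0]],[1,[0.026,0,-0.015],[0,0,0]],[1,[0.026,0,-0.015],[0,0,0]],[1,[0.026,0,-0.015],[0,0,0]],[1,[0.026,0,-0.015],[0,0,0]],[1,[0.017,0,-0.01],[0,0,0]],[1,[0,0,0],[0,0,0]]], squeeze=90)

```text
time_s: 19.9
eef_pos: [552.4, -140.7, 209.8]
ee_rot: [-0.158, 0.819, 0.281, 0.474]
force: [0.2, -0.4, -3.6]
grip_width: 0.11
grip_force: 88.1
```

```bash
python3 - <<'E'
from k import *
rot=tool(37.5,25,150); rim,base,mz,lo,zm=mugpts(np.zeros(3),rot)
p=np.array([525-lo[0]-15*mz[0],212-lo[1]-35*mz[1],112-zm]); print("p",p)
todo(p,tool(37.5,25,0))
s,_=st(False); q=s["joints"]
for f in np.linspace(0,1,6):
    c,q=ik(s["eef_pos"]*(1-f)+p*f,tool(37.5,30-5*f,0),q); print("tr",f,c<1e-6,np.round(q,2))
for ro in range(0,181,15):
    r=tool(37.5,25,ro); c,q=ik(p,r,q); rim,base,mz,lo,zm=mugpts(p,r)
    print(ro,c<1e-6,np.round(q,2),"tilt",round(np.degrees(np.arccos(mz[2]))),"lo",np.round(lo),"zmin",round(zm),"mz",np.round(mz,2),"base",np.round(base))
for n in("top",):
    W=cloud(capture(n)); m=W[(W[...,2]>225)&(W[...,2]<280)&(W[...,0]>540)&(W[...,0]<660)&(W[...,1]>-180)&(W[...,1]<-60)]
    print(len(m),np.round(np.percentile(m,[2,50,98],axis=0),1).tolist()); A=np.c_[m[:,:2]-m[:,:2].mean(0),np.ones(len(m))]; print(np.linalg.lstsq(A,m[:,2],rcond=None)[0])
E
```

```text
p [520.10091981 267.8587987  209.30950694]
t 19.9 pos [ 552.4 -140.7  209.8] F [ 0.2 -0.4 -3.6] w 0.11 gf 88.1 q [-0.94  0.34  1.86  1.12  1.29 -0.57]
tool axes [[0.393, 0.31, 0.866], [0.61, -0.792, 0.006], [0.688, 0.526, -0.5]]
shift [ 113.4 -343.5  192.8] turn [0.01 0.84 0.06]
tr 0.0 True [-0.94  0.34  1.86  1.12  1.29 -0.56]
tr 0.2 True [-0.83  0.24  2.01  1.21  1.2  -0.59]
tr 0.4 True [-0.69  0.17  2.12  1.32  1.09 -0.6 ]
tr 0.6000000000000001 True [-0.5   0.12  2.2   1.46  0.96 -0.61]
tr 0.8 True [-0.27  0.1   2.23  1.65  0.8  -0.65]
tr 1.0 True [-0.02  0.13  2.22  1.91  0.64 -0.74]
0 True [-0.02  0.13  2.22  1.91  0.64 -0.74] tilt 5 lo [509. 255. 272.] zmin 181 mz [-0.07 -0.05  1.  ] base [550. 291. 184.]
15 True [-0.02  0.13  2.22  1.91  0.64 -0.48] tilt 14 lo [561. 226. 263.] zmin 176 mz [ 0.06 -0.24  0.97] base [549. 292. 184.]
30 True [-0.02  0.13  2.22  1.91  0.64 -0.21] tilt 27 lo [577. 216. 247.] zmin 169 mz [ 0.16 -0.43  0.89] base [548. 294. 185.]
45 True [-0.02  0.13  2.22  1.91  0.64  0.05] tilt 40 lo [581. 207. 228.] zmin 164 mz [ 0.22 -0.6   0.77] base [547. 295. 1
[... 590 characters left out ...]
2.] zmin 132 mz [-0.05 -0.98 -0.18] base [550. 298. 194.]
135 True [-0.02  0.13  2.22  1.91  0.64  1.62] tilt 110 lo [533. 228. 120.] zmin 120 mz [-0.19 -0.92 -0.34] base [551. 298. 195.]
150 True [-0.02  0.13  2.22  1.91  0.64  1.88] tilt 118 lo [530. 240. 112.] zmin 112 mz [-0.35 -0.81 -0.47] base [552. 297. 196.]
165 True [-0.02  0.13  2.22  1.91  0.64  2.14] tilt 123 lo [520. 255. 107.] zmin 107 mz [-0.5  -0.67 -0.55] base [553. 296. 197.]
180 True [-0.02  0.13  2.22  1.91  0.64  2.4 ] tilt 125 lo [515. 264. 106.] zmin 106 mz [-0.65 -0.5  -0.57] base [555. 294. 197.]
634 [[541.9, -161.4, 226.6], [587.7, -132.3, 252.5], [624.5, -75.4, 275.3]]
[9.13174372e-03 1.48713103e-02 2.51937478e+02]
```

Request:
servo_tool(commands=[[1,[0.004,-0.012,0.007],[0,0,0]],[1,[0.0081,-0.0245,0.0138],[0,0,0]],[1,[0.0081,-0.0245,0.0138],[0,0,0]],[1,[0.0081,-0.0245,0.0138],[0,0,0]],[1,[0.0081,-0.0245,0.0138],[0,0,0]],[1,[0.0081,-0.0245,0.0138],[0,0,0]],[1,[0.0081,-0.0245,0.0138],[0,0,0]],[1,[0.0081,-0.0245,0.0138],[0,0,0]],[1,[0.0081,-0.0245,0.0138],[0,0,0]],[1,[0.0081,-0.0245,0.0138],[0,0,0]]])

```text
time_s: 20.78
eef_pos: [529.3, 138.1, 205.0]
ee_rot: [-0.162, 0.821, 0.278, 0.471]
force: [1.0, -0.3, -3.7]
grip_width: 0.115
grip_force: 88.1
```

Request:
servo_tool(commands=[[1,[0.0081,-0.0245,0.0138],[0,0,0]],[1,[0.0081,-0.0245,0.0138],[0,0,0]],[1,[0.0081,-0.0245,0.0138],[0,0,0]],[1,[0.008,-0.0245,0.0138],[0,0,0]],[1,[0.004,-0.0125,0.007],[0,0,0]],[1,[0,0,0],[0,0.84,0]],[1,[0,0,0],[0,0,0]]])

```text
time_s: 21.37
eef_pos: [517.7, 269.6, 203.1]
ee_rot: [-0.173, 0.804, 0.274, 0.498]
force: [-0.8, 0.0, -4.2]
grip_width: 0.111
grip_force: 88.5
```

```bash
python3 - <<'E'
from k import *
todo([520,268,209],tool(37.5,25,0))
E
```

```text
t 21.37 pos [517.7 269.6 203.1] F [-0.8  0.  -4.2] w 0.111 gf 88.5 q [-0.01  0.14  2.21  1.88  0.62 -0.71]
tool axes [[0.353, 0.269, 0.896], [0.613, -0.79, -0.004], [0.707, 0.551, -0.444]]
shift [ 5.6  2.7 -1.9] turn [-0.07  0.22 -0.02]
```

Request:
servo_tool(commands=[[1,[0.004,0,0],[0,0,0.5]],[1,[0,0,0],[0,0,1]],[1,[0,0,0],[0,0,1]],[1,[0,0,0],[0,0,1]],[1,[0,0,0],[0,0,1]],[1,[0,0,0],[0,0,1]],[1,[0,0,0],[0,0,1]],[1,[0,0,0],[0,0,1]],[1,[0,0,0],[0,0,1]],[1,[0,0,0],[0,0,1]]])

```text
time_s: 22.2
eef_pos: [520.8, 269.2, 208.6]
ee_rot: [-0.39, 0.837, -0.146, 0.354]
force: [1.1, 0.6, -4.0]
grip_width: 0.115
grip_force: 88.5
```

Request:
servo_tool(commands=[[1,[0,0,0],[0,0,1]],[1,[0,0,0],[0,0,1]],[1,[0,0,0],[0,0,1]],[1,[0,0,0],[0,0,1]],[1,[0,0,0],[0,0,1]],[1,[0,0,0],[0,0,1]],[1,[0,0,0],[0,0,1]],[1,[0,0,0],[0,0,1]],[1,[0,0,0],[0,0,1]],[1,[0,0,0],[0,0,1]]])

```text
time_s: 23.03
eef_pos: [520.8, 269.3, 208.6]
ee_rot: [-0.515, 0.652, -0.545, 0.112]
force: [0.5, -0.4, -3.7]
grip_width: 0.118
grip_force: 88.6
```

Request:
servo_tool(commands=[[1,[0,0,0],[0,0,1]],[1,[0,0,0],[0,0,1]],[1,[0,0,0],[0,0,1]],[1,[0,0,0],[0,0,1]],[1,[0,0,0],[0,0,1]],[1,[0,0,0],[0,0,0]],[1,[0,0,0],[0,0,0]],[1,[0,0,0],[0,0,0]],[1,[0,0,0],[0,0,0]]])

```text
time_s: 23.78
eef_pos: [521.3, 269.9, 210.5]
ee_rot: [0.528, -0.491, 0.692, 0.023]
force: [-0.4, -0.0, -0.9]
grip_width: 0.111
grip_force: 88.8
```

```bash
python3 - <<'E'
from k import *
todo([520,268,209],tool(37.5,25,150))
s,r=st(False); rim,base,mz,lo,zm=mugpts(s["eef_pos"],r); print(mz,lo,zm)
c=capture("top")
save(c,"pour.png",(230,130,330,230),6)
E
```

```text
t 23.78 pos [521.3 269.9 210.5] F [-0.4 -0.  -0.9] w 0.111 gf 88.8 q [-0.01  0.13  2.2   1.86  0.62  1.89]
tool axes [[0.041, -0.656, -0.754], [-0.704, 0.516, -0.488], [0.709, 0.55, -0.44]]
shift [ 2.4  0.7 -1.3] turn [ 0.14 -0.14  0.51]
[-0.31896231 -0.84338552 -0.43239325] [533.46457066 238.12098941 114.81765212] 114.81765212110653
```

View pics/pour.png

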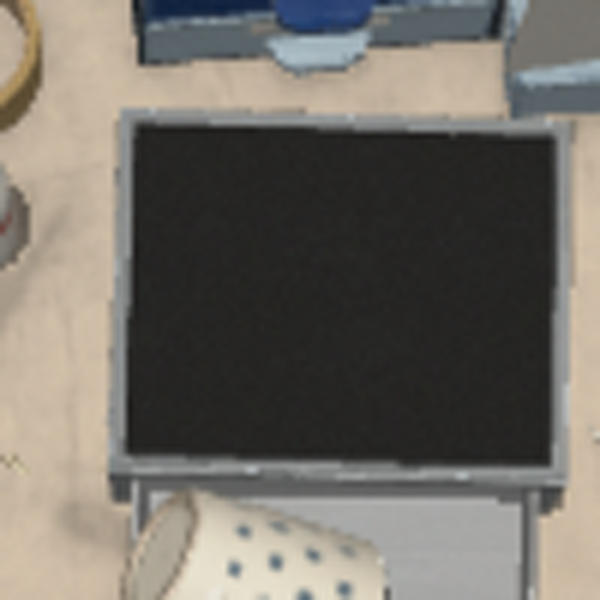

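The frame shows the mug tipped over the open drawer, its foot at (165,555) and its mouth under the body to the right. The force has dropped, so bolts have come out. I'll roll a little further so none stays behind, then check numerically.

Request:
servo_tool(commands=[[1,[0,0,0],[0,0,1]],[1,[0,0,0],[0,0,1]],[1,[0,0,0],[0,0,1]],[1,[0,0,0],[0,0,-1]],[1,[0,0,0],[0,0,1]],[1,[0,0,0],[0,0,0]],[1,[0,0,0],[0,0,0]],[1,[0,0,0],[0,0,0]]])

```text
time_s: 24.5
eef_pos: [521.4, 270.1, 210.9]
ee_rot: [0.519, -0.377, 0.76, 0.105]
force: [-0.0, 0.2, -2.8]
grip_width: 0.114
grip_force: 88.8
```

```bash
python3 - <<'E'
from k import *
for i in range(3):
    c=capture("scene"); print(np.round(sense()["force"],1))
todo([520,268,209],tool(37.5,25,150))
for n in("scene","top"):
    c=capture(n);W=cloud(c)
    m=(W[...,0]>484)&(W[...,0]<598)&(W[...,1]>124)&(W[...,1]<304)&(W[...,2]<60)&(W[...,2]>5)
    print(n,m.sum())
    hz=np.full((12,19),np.nan)
    P=W[m]; 
    for i in range(12):
        print(480+10*i,[ (lambda k: int(np.median(k)) if len(k) else -1)(P[(P[:,0]//10==48+i)&(P[:,1]//10==12+j)][:,2]) for j in range(19)])
E
```

```text
[ 0.4  0.1 -1.6]
[ 0.4 -0.1 -2. ]
[-0.6 -0.6 -2.7]
t 24.65 pos [521.3 270.1 210.9] F [-0.6 -0.6 -2.7] w 0.115 gf 88.8 q [-0.01  0.13  2.2   1.86  0.62  2.2 ]
tool axes [[-0.178, -0.464, -0.868], [-0.682, 0.694, -0.231], [0.71, 0.551, -0.44]]
shift [ 2.9 -0.1 -1.3] turn [ 0.11 -0.15 -2.49]
scene 254
480 [-1, -1, -1, -1, -1, -1, -1, -1, -1, -1, -1, -1, -1, -1, -1, -1, -1, -1, -1]
490 [-1, -1, -1, -1, -1, -1, -1, -1, -1, -1, -1, -1, -1, -1, -1, -1, -1, -1, -1]
500 [-1, -1, -1, -1, -1, -1, -1, -1, -1, -1, -1, -1, -1, -1, -1, -1, -1, -1, -1]
510 [-1, -1, -1, -1, -1, -1, -1, -1, -1, -1, -1, -1, -1, -1, -1, -1, -1, -1, -1]
520 [-1, -1, -1, -1, -1, 30, 32, -1, -1, -1, -1, -1, -1, -1, -1, -1, -1, -1, -1]
530 [-1, -1, -1, -1, -1, 33, -1, -1, -1, -1, -1, -1, -1, -1, -1, -1, -1, -1, -1]
540 [-1, -1, -1, -1, -1, -1, 31, 33, 29, -1, -1, -1, -1, -1, -1, -1, -1, -1, 51]
550 [-1, -1, -1, -1, -1, -1, -1, 29, 31, -1, 21, 21, 20, 20, 19, 20, 20, 20, 21]
560 [-1, -1, -1, -1, -1, 36, 32, 29, 23, -1, 21, 20, 21, 20, 19, 21, 20, 20, 20]
570 [-1, -1, -1, -1, -1, 32, 32, 33, 26, -1, 18, 20, 20, 20, 21, 20, 20
[... 451 characters left out ...]
 29, 25, 19, -1, -1, -1, -1, -1, -1, -1, -1, 22, 16]
520 [16, 18, 19, 16, 19, 23, 30, 17, -1, -1, -1, -1, -1, -1, -1, -1, -1, -1, 21]
530 [18, 19, 18, 20, 21, 29, 24, 15, -1, -1, -1, -1, -1, -1, -1, -1, -1, -1, -1]
540 [15, 17, 22, 20, 19, 21, 20, 20, -1, -1, -1, -1, -1, -1, -1, -1, -1, -1, -1]
550 [19, 19, 18, 18, 18, 17, 19, 23, -1, -1, -1, -1, -1, -1, -1, -1, -1, -1, -1]
560 [17, 17, 16, 20, 17, 18, 34, 23, 29, -1, -1, -1, -1, -1, -1, -1, -1, -1, -1]
570 [17, 20, 17, 23, 27, 33, 35, 24, 22, 20, 24, -1, -1, -1, -1, -1, -1, -1, -1]
580 [19, 17, 22, 28, 23, 18, 17, 20, 20, 17, 18, 21, -1, -1, -1, -1, -1, -1, -1]
590 [16, 22, 19, 18, 19, 19, 21, 21, 19, 19, 20, 18, 20, 24, -1, -1, -1, -1, -1]
```

Three separate bolts show on the drawer floor (z 28–35 against the floor at 20), and the force now equals the mug alone. Rolling back.

Request:
servo_tool(commands=[[1,[0,0,0],[0,0,-0.5]],[1,[0,0,0],[0,0,-1]],[1,[0,0,0],[0,0,-1]],[1,[0,0,0],[0,0,-1]],[1,[0,0,0],[0,0,-1]],[1,[0,0,0],[0,0,-1]],[1,[0,0,0],[0,0,-1]],[1,[0,0,0],[0,0,-1]],[1,[0,0,0],[0,0,-1]],[1,[0,0,0],[0,0,-1]]])

```text
time_s: 25.58
eef_pos: [521.3, 270.1, 210.9]
ee_rot: [-0.506, 0.695, -0.487, 0.156]
force: [-0.6, -0.2, -3.2]
grip_width: 0.118
grip_force: 88.7
```

Request:
servo_tool(commands=[[1,[0,0,0],[0,0,-1]],[1,[0,0,0],[0,0,-1]],[1,[0,0,0],[0,0,-1]],[1,[0,0,0],[0,0,-1]],[1,[0,0,0],[0,0,-1]],[1,[0,0,0],[0,0,-1]],[1,[0,0,0],[0,0,-1]],[1,[0,0,0],[0,0,-1]],[1,[0,0,0],[0,0,-1]],[1,[0,0,0],[0,0,-1]]])

```text
time_s: 26.42
eef_pos: [521.3, 270.1, 210.8]
ee_rot: [-0.36, 0.845, -0.074, 0.388]
force: [0.3, 0.3, -2.1]
grip_width: 0.115
grip_force: 88.7
```

Request:
servo_tool(commands=[[1,[0,0,0],[0,0,-1]],[1,[0,0,0],[0,0,-1]],[1,[0,0,0],[0,0,-1]],[1,[0,0,0],[0,0,-1]],[1,[0,0,0],[0,0,-1]],[1,[0,0,0],[0,0,-1]],[1,[0,0,0],[0,0,-1]],[1,[0,0,0],[0,0,-1]],[1,[0,0,0],[0,-0.84,0]],[1,[0,0,0],[0,0,0]]])

```text
time_s: 27.25
eef_pos: [521.4, 271.2, 211.5]
ee_rot: [-0.165, 0.819, 0.28, 0.472]
force: [1.2, -0.1, -1.5]
grip_width: 0.116
grip_force: 88.7
```

```bash
python3 - <<'E'
from k import *
todo(PG+[0,0,170],RG)
E
```

```text
t 27.25 pos [521.4 271.2 211.5] F [ 1.2 -0.1 -1.5] w 0.116 gf 88.7 q [ 0.01  0.11  2.15  1.68  0.56 -0.48]
tool axes [[0.396, 0.304, 0.866], [0.615, -0.788, -0.005], [0.682, 0.535, -0.499]]
shift [-123.9  343.2 -192.4] turn [-0.09 -0.01 -0.  ]
```

Request:
servo_tool(commands=[[1,[-0.0045,0.0125,-0.007],[-0.09,0,0]],[1,[-0.0088,0.0245,-0.0137],[0,0,0]],[1,[-0.0088,0.0245,-0.0137],[0,0,0]],[1,[-0.0088,0.0245,-0.0137],[0,0,0]],[1,[-0.0088,0.0245,-0.0137],[0,0,0]],[1,[-0.0088,0.0245,-0.0137],[0,0,0]],[1,[-0.0088,0.0245,-0.0137],[0,0,0]],[1,[-0.0088,0.0245,-0.0137],[0,0,0]],[1,[-0.0088,0.0245,-0.0137],[0,0,0]],[1,[-0.0088,0.0245,-0.0137],[0,0,0]]])

```text
time_s: 28.08
eef_pos: [540.2, -9.4, 203.4]
ee_rot: [-0.161, 0.819, 0.277, 0.476]
force: [0.6, 0.9, -2.7]
grip_width: 0.118
grip_force: 88.7
```

Request:
servo_tool(commands=[[1,[-0.0088,0.0245,-0.0137],[0,0,0]],[1,[-0.0088,0.0245,-0.0137],[0,0,0]],[1,[-0.0088,0.0245,-0.0137],[0,0,0]],[1,[-0.0088,0.0245,-0.0137],[0,0,0]],[1,[0,0,0],[0,0,0]],[1,[0,0,0],[0,0,0]]])

```text
time_s: 28.58
eef_pos: [548.4, -126.5, 199.7]
ee_rot: [-0.161, 0.819, 0.277, 0.476]
force: [0.1, 0.8, -3.3]
grip_width: 0.113
grip_force: 88.7
```

```bash
python3 - <<'E'
from k import *
todo(PG+[0,0,10],RG)
W=cloud(capture("top")); m=W[(W[...,2]>190)&(W[...,2]<290)&(W[...,0]>520)&(W[...,0]<660)&(W[...,1]>-190)&(W[...,1]<-60)]
print(len(m),np.round(np.percentile(m,[2,50,98],axis=0),1).tolist())
E
```

```text
t 28.58 pos [ 548.4 -126.5  199.7] F [ 0.1  0.8 -3.3] w 0.113 gf 88.7 q [-0.93  0.33  1.9   1.15  1.27 -0.6 ]
tool axes [[0.393, 0.301, 0.869], [0.607, -0.795, 0.0], [0.691, 0.527, -0.495]]
shift [-142.4   13.    75.2] turn [ 0.02 -0.05 -0.01]
1213 [[524.3, -151.1, 192.8], [579.1, -120.5, 217.0], [618.7, -63.3, 265.2]]
```

Request:
servo_tool(commands=[[1,[-0.02,0.002,0.0105],[0,0,0]],[1,[-0.028,0.003,0.0148],[0,0,0]],[1,[-0.028,0.003,0.0148],[0,0,0]],[1,[-0.028,0.003,0.0148],[0,0,0]],[1,[-0.024,0.002,0.0127],[0,-0.05,0]],[1,[-0.014,0,0.0074],[0,0,0]],[1,[0,0,0],[0,0,0]]])

```text
time_s: 29.22
eef_pos: [550.5, -137.3, 36.6]
ee_rot: [-0.162, 0.821, 0.277, 0.472]
force: [-0.3, 0.9, -3.0]
grip_width: 0.117
grip_force: 88.7
```

```bash
python3 - <<'E'
from k import *
todo(PG,RG)
W=cloud(capture("top"))
m=W[(W[...,2]>75)&(W[...,2]<120)&(np.hypot(W[...,0]-580,W[...,1]+118)<60)]
print(len(m)); q=m[m[:,2]>m[:,2].max()-18]; A=np.c_[q[:,:2]-[580,-118],np.ones(len(q))]; print(np.linalg.lstsq(A,q[:,2],rcond=None)[0],np.round(q.mean(0),1))
E
```

```text
t 29.22 pos [ 550.5 -137.3   36.6] F [-0.3  0.9 -3. ] w 0.117 gf 88.7 q [-0.94  0.68  1.93  1.27  1.13 -0.98]
tool axes [[0.401, 0.302, 0.865], [0.608, -0.794, -0.005], [0.685, 0.528, -0.502]]
shift [-7.   3.2  3.7] turn [-0.02  0.03 -0.04]
301
[3.09543801e-03 2.40307388e-02 9.63945201e+01] [ 578.6 -122.6   96.3]
```

Request:
servo_tool(commands=[[1,[-0.0026,0,0.0015],[0,0,0]],[1,[-0.0017,0,0.001],[0,0,0]],[1,[-0.0009,0,0.0005],[0,0,0]],[1,[0,0,0],[0,0,0]]])

```text
time_s: 29.6
eef_pos: [551.2, -139.2, 33.4]
ee_rot: [-0.16, 0.821, 0.279, 0.472]
force: [0.1, -0.5, -2.3]
grip_width: 0.118
grip_force: 88.7
```

Request:
servo_tool(commands=[[1,[-0.0009,0,0.0005],[0,0,0]],[1,[-0.0009,0,0.0005],[0,0,0]],[1,[0,0,0],[0,0,0]]])

```text
time_s: 29.85
eef_pos: [551.0, -139.1, 30.8]
ee_rot: [-0.16, 0.821, 0.278, 0.472]
force: [0.2, -0.1, -2.7]
grip_width: 0.114
grip_force: 88.7
```

Request:
servo_tool(commands=[[1,[-0.0009,0,0.0005],[0,0,0]],[1,[-0.0009,0,0.0005],[0,0,0]],[1,[0,0,0],[0,0,0]]])

```text
time_s: 30.1
eef_pos: [551.1, -139.2, 28.9]
ee_rot: [-0.16, 0.821, 0.278, 0.472]
force: [-0.6, -0.9, 0.2]
grip_width: 0.115
grip_force: 89.1
```

Request:
servo_tool(commands=[[1,[-0.0006,0,0.0003],[0,0,0]],[1,[0,0,0],[0,0,0]]])

```text
time_s: 30.27
eef_pos: [551.2, -139.3, 28.8]
ee_rot: [-0.16, 0.821, 0.278, 0.473]
force: [-4.2, -1.2, 5.6]
grip_width: 0.114
grip_force: 89.8
```

Request:
servo_tool(commands=[[0.6,[0,0,0],[0,0,0]],[0.2,[0,0,0],[0,0,0]],[-0.2,[0,0,0],[0,0,0]],[-0.2,[0,0,0],[0,0,0]],[-0.2,[0,0,-0.01],[0,0,0]],[-0.2,[0,0,-0.025],[0,0,0]],[-0.2,[0,0,-0.03],[0,0,0]],[-0.2,[0.01,0,-0.035],[0,0,0]],[-0.2,[0.035,0,-0.02],[0,0,0]],[-0.2,[0.035,0,-0.02],[0,0,0]]])

```text
time_s: 31.1
eef_pos: [485.6, -189.4, 168.8]
ee_rot: [-0.161, 0.822, 0.277, 0.472]
force: [-0.3, -1.2, -0.6]
grip_width: 0.598
grip_force: 0.0
```

```bash
python3 - <<'E'
from k import *
todo(PG,down(37.5))
W=cloud(capture("top"))
m=W[(W[...,2]>80)&(W[...,2]<110)&(np.hypot(W[...,0]-580,W[...,1]+118)<60)]
A=np.c_[m[:,:2]-[580,-118],np.ones(len(m))]; print(len(m),np.linalg.lstsq(A,m[:,2],rcond=None)[0],np.round(m.mean(0),1))
q=m; A=np.c_[2*q[:,:2],np.ones(len(q))];x=np.linalg.lstsq(A,(q[:,:2]**2).sum(1),rcond=None)[0];print("rim",x[:2])
c,q=ik(np.array([380,217,240]),down(88.8)); print(np.round(q,2))
E
```

```text
t 31.1 pos [ 485.6 -189.4  168.8] F [-0.3 -1.2 -0.6] w 0.598 gf 0.0 q [-1.12  0.38  1.93  1.04  1.36 -0.74]
tool axes [[0.402, 0.303, 0.864], [0.606, -0.795, -0.003], [0.686, 0.525, -0.504]]
shift [-79.3   1.5 142.3] turn [-0.01 -9.96 -0.04]
212 [2.01170301e-02 2.73950839e-02 8.93448494e+01] [ 578.  -126.6   89.1]
rim [ 577.86735524 -118.34621761]
[ 0.25  0.09  1.67 -0.    1.38  0.27]
```

Request:
servo_tool(commands=[[0.1,[0.03,0,-0.025],[0,0,0]],[0.1,[0.03,0,-0.025],[0,0,0]],[0.1,[0.03,0,-0.025],[0,0,0]],[0.1,[0,0,0],[0,-1,0]],[0.1,[0,0,0],[0,-1,0]],[0.1,[0,0,0],[0,-1,0]],[0.1,[0,0,0],[0,-1,0]],[0.1,[0,0,0],[0,-1,0]],[0.1,[0,0,0],[0,-1,0]],[0.1,[0,0,0],[0,-1,0]]], squeeze=50)

```text
time_s: 31.98
eef_pos: [470.9, -201.0, 284.0]
ee_rot: [-0.048, 0.936, 0.317, 0.144]
force: [-0.2, -0.1, -0.7]
grip_width: 0.449
grip_force: 0.0
```

Request:
servo_tool(commands=[[0.1,[0,0,0],[0,-1,0]],[0.1,[0,0,0],[0,-1,0]],[0.1,[0,0,0],[0,-1,0]],[0.1,[0,0,0],[0,0,-1]],[0.1,[0,0,0],[0,0,-1]],[0.1,[0,0,0],[0,0,-1]],[0.1,[0,0,0],[0,0,-1]],[0.1,[0,0,0],[0,0,-1]],[0.1,[0,0,0],[0,0,-1]],[0.1,[0,0,0],[0,0,-1]]])

```text
time_s: 32.82
eef_pos: [470.8, -200.7, 283.2]
ee_rot: [-0.001, 0.768, 0.641, -0.002]
force: [-0.1, -0.5, -0.1]
grip_width: 0.452
grip_force: 0.0
```

Request:
servo_tool(commands=[[0.1,[0,0,0],[0,0,-1]],[0.1,[0,0,0],[0,0,-0.5]],[0.1,[0,0,0],[0,0,0]]])

```text
time_s: 33.07
eef_pos: [470.8, -200.7, 283.2]
ee_rot: [-0.001, 0.716, 0.698, -0.002]
force: [-0.5, -0.5, -0.6]
grip_width: 0.454
grip_force: 0.0
```

```bash
python3 - <<'E'
from k import *
todo([431,217.3,190],down(88.8))
c,q=ik(np.array([431,217,190]),down(88.8)); print(np.round(q,2))
W=cloud(capture("scene"));s=W[(W[...,2]>60)&(W[...,2]<80)&(W[...,0]>400)&(W[...,0]<460)&(W[...,1]>160)&(W[...,1]<270)]
print(len(s),np.round(np.percentile(s,[5,50,95],axis=0),1).tolist())
W=cloud(capture("top"));s=W[(W[...,2]>26)&(W[...,2]<45)&(W[...,0]>486)&(W[...,0]<598)&(W[...,1]>126)&(W[...,1]<302)]
print(len(s)); lab=None
f=s[:,:2].astype(np.float32); _,l,ce=cv2.kmeans(f,3,None,(3,50,.1),5,cv2.KMEANS_PP_CENTERS); print(ce,np.bincount(l.ravel()))
E
```

```text
t 33.07 pos [ 470.8 -200.7  283.2] F [-0.5 -0.5 -0.6] w 0.454 gf 0.0 q [-0.63  0.24  1.39 -0.    1.52 -0.6 ]
tool axes [[0.026, 1.0, -0.002], [1.0, -0.026, -0.004], [-0.004, -0.002, -1.0]]
shift [417.  -50.2  92.5] turn [-0.04  0.02 -0.04]
[ 0.22  0.23  1.64 -0.    1.27  0.24]
145 [[425.4, 162.7, 65.7], [431.2, 204.9, 71.5], [456.7, 265.1, 74.3]]
237
[[522.74133 186.54637]
 [573.7613  181.94968]
 [535.5737  271.48276]] [103 106  28]
```

```bash
python3 - <<'E'
from k import *
Z=[];
for i in range(10):
    c=capture("top"); z=c["z_map"].astype(float); z[z<=0]=np.nan; Z.append(z)
c["z_map"]=np.nan_to_num(np.nanmedian(Z,0)).astype(np.float32); W=cloud(c)
s=W[(W[...,2]>24)&(W[...,2]<50)&(W[...,0]>486)&(W[...,0]<598)&(W[...,1]>126)&(W[...,1]<300)]
B=(((W[...,2]>25)&(W[...,2]<50)&(W[...,0]>486)&(W[...,0]<598)&(W[...,1]>124)&(W[...,1]<302))).astype(np.uint8)
n,l,stt,ce=cv2.connectedComponentsWithStats(B,connectivity=8)
for i in range(1,n):
    if stt[i,4]>3:
        k=W[l==i]; print(stt[i,4],np.round(k.mean(0),1),[np.round(v,1) for v in cv2.minAreaRect(k[:,:2].astype(np.float32))])
m=np.hypot(W[...,0]-578,W[...,1]+118.5)<28
print("mug inside z",m.sum(),np.round(np.nanpercentile(W[m][:,2],[5,25,50,75,95])))
ys,xs=np.where(B); print(xs.min(),xs.max(),ys.min(),ys.max())
g=c["pixels"][ys.min()-1:ys.max()+2,xs.min()-2:xs.max()+3].mean(2).astype(int)
for r in (W[ys.min()-1:ys.max()+2,xs.min()-2:xs.max()+3,2]): print(" ".join("%2d"%min(v,99) if v==v else " ." for v in r))
E
```

```text
58 [561.5 201.3  31.1] [array([564.9, 201.8]), array([51.7, 11.7]), np.float64(1.0)]
64 [576.1 170.3  31. ] [array([578.5, 168.9]), array([14.5, 52.1]), np.float64(25.7)]
65 [518.8 186.2  29.9] [array([516.9, 185.2]), array([14.5, 50.6]), np.float64(63.5)]
mug inside z 260 [25. 26. 27. 28. 30.]
287 308 218 250
20 20 18 18 17 19 19 18 16 20 19 18 19 17 19 16 21 19 19 18 21 18 19 18 21 21
19 19 20 17 27 18 17 17 19 19 17 17 18 18 17 17 20 19 17 17 19 20 24 16 19 15
18 21 19 28 28 25 20 20 19 18 19 19 18 18 17 18 19 19 19 20 26 26 30 28 18 19
17 18 21 29 31 29 19 18 17 20 18 21 18 17 20 21 17 27 30 30 30 29 30 28 18 17
21 21 18 27 29 28 19 16 16 19 17 19 16 17 17 29 31 31 29 29 29 28 27 25 19 18
18 15 20 29 28 28 20 19 18 20 19 18 30 29 31 33 31 29 31 27 25 20 19 20 21 18
18 22 18 29 31 28 19 30 33 27 31 31 31 32 31 31 31 29 26 17 17 19 17 18 19 17
19 19 19 30 32 30 16 36 36 36 34 31 32 32 31 30 18 18 19 19 20 19 21 18 20 21
17 19 19 29 30 29 17 27 37 35 32 32 31 26 18 19 18 16 17 19 17 19 17 17 17 20
18 16 18 29 31 30 17 22 35 38 34 19 18 18 19 18 17 18 18 17 18 18 20 20 19 20
18 21 17
[... 1241 characters left out ...]
7 20 19 18 20 18 18 32 30 30 29 19 16 17 18 18 19 18 20 17 17 18 19 20 20 19
20 19 18 17 18 19 27 30 30 27 20 18 20 18 20 19 17 19 21 20 20 19 19 20 20 18
18 19 18 19 19 21 28 27 29 27 22 19 18 18 20 20 18 19 19 21 19 19 20 21 18 18
19 18 19 20 22 25 29 30 29 19 19 17 20 20 19 21 15 20 17 21 17 20 20 17 18 20
20 20 21 18 19 27 31 29 26 21 19 21 20 19 17 16 19 19 20 17 20 20 19 18 19 19
16 16 20 18 28 29 29 29 20 20 20 18 17 19 18 18 18 19 22 19 20 19 20 18 20 20
18 18 20 20 32 30 30 26 20 19 18 19 20 18 20 18 19 19 20 20 18 18 18 19 18 20
24 18 19 16 18 29 28 18 19 17 17 20 18 20 21 20 19 16 19 19 17 20 19 19 20 20
19 16 18 19 17 18 18 20 21 20 18 19 20 21 19 22 17 19 19 18 20 20 18 20 21 15
```

All three bolts show clearly in the drawer and the mug is empty. Back to the handle.

Request:
servo_tool(commands=[[0.1,[0.0379,-0.0046,0.0084],[0,0,0]],[0.1,[0.0379,-0.0046,0.0084],[0,0,0]],[0.1,[0.0379,-0.0046,0.0084],[0,0,0]],[0.1,[0.0379,-0.0046,0.0084],[0,0,0]],[0.1,[0.0379,-0.0046,0.0084],[0,0,0]],[0.1,[0.0379,-0.0046,0.0084],[0,0,0]],[0.1,[0.0379,-0.0046,0.0084],[0,0,0]],[0.1,[0.0379,-0.0046,0.0084],[0,0,0]],[0.1,[0.0379,-0.0046,0.0084],[0,0,0]],[0.1,[0.0379,-0.0046,0.0084],[0,0,0]]])

```text
time_s: 34.5
eef_pos: [434.7, 181.5, 198.4]
ee_rot: [-0.0, 0.716, 0.698, -0.002]
force: [0.8, 0.0, 0.2]
grip_width: 0.45
grip_force: 0.0
```

Request:
servo_tool(commands=[[0.1,[0.0379,-0.0046,0.0084],[-0.04,0.02,-0.04]],[0.1,[0,0,0],[0,0,0]],[0.1,[0,0,0],[0,0,0]]])

```text
time_s: 34.75
eef_pos: [430.9, 219.0, 189.6]
ee_rot: [-0.0, 0.714, 0.7, -0.0]
force: [-0.1, -0.6, 0.8]
grip_width: 0.448
grip_force: 0.0
```

```bash
python3 - <<'E'
from k import *
todo([431,217.3,23.5],down(88.8))
E
```

```text
t 34.75 pos [430.9 219.  189.6] F [-0.1 -0.6  0.8] w 0.448 gf 0.0 q [ 0.23  0.23  1.64 -0.    1.27  0.25]
tool axes [[0.019, 1.0, -0.0], [1.0, -0.019, -0.0], [-0.0, -0.0, -1.0]]
shift [-1.700e+00  1.000e-01  1.661e+02] turn [-0.    0.    0.02]
```

Request:
servo_tool(commands=[[0.1,[-0.0017,0,0.035],[0,0,0]],[0.1,[0,0,0.035],[0,0,0]],[0.1,[0,0,0.035],[0,0,0]],[0.1,[0,0,0.025],[0,0,0]],[0.1,[0,0,0.02],[0,0,0]],[0.1,[0,0,0.01],[0,0,0]],[0.1,[0,0,0.006],[0,0,0]],[0.1,[0,0,0],[0,0,0]],[1,[0,0,0],[0,0,0]],[1,[0,0,0],[0,0,0]]])

```text
time_s: 35.58
eef_pos: [432.6, 216.0, 25.3]
ee_rot: [0.001, 0.715, 0.699, 0.001]
force: [0.2, 0.0, -0.7]
grip_width: 0.177
grip_force: 0.0
```

Request:
servo_tool(commands=[[1,[0,0,0],[0,0,0]],[1,[0,0,0],[0,0,0]],[1,[0,0,0],[0,0,0]]])

```text
time_s: 35.83
eef_pos: [432.5, 216.0, 25.3]
ee_rot: [0.001, 0.715, 0.699, 0.001]
force: [-1.6, -2.4, 6.4]
grip_width: 0.098
grip_force: 48.9
```

Request:
servo_tool(commands=[[1,[0,0.005,0],[0,0,0]],[1,[0,0.01,0],[0,0,0]],[1,[0,0.013,0],[0,0,0]],[1,[0,0.014,0],[0,0,0]],[1,[0,0.014,0],[0,0,0]],[1,[0,0.014,0],[0,0,0]],[1,[0,0.014,0],[0,0,0]],[1,[0,0.014,0],[0,0,0]],[1,[0,0.012,0],[0,0,0]],[1,[0,0.008,0],[0,0,0]]])

```text
time_s: 36.67
eef_pos: [551.2, 213.4, 25.3]
ee_rot: [0.001, 0.715, 0.699, 0.001]
force: [-1.4, -1.0, 7.3]
grip_width: 0.09
grip_force: 49.5
```

Request:
servo_tool(commands=[[1,[0,0.005,0],[0,0,0]],[1,[0,0.002,0],[0,0,0]],[1,[0,0.001,0],[0,0,0]],[1,[0,0,0],[0,0,0]]])

```text
time_s: 37.0
eef_pos: [558.0, 213.3, 25.3]
ee_rot: [0.001, 0.715, 0.699, 0.001]
force: [-1.9, -0.6, 6.5]
grip_width: 0.097
grip_force: 49.4
```

Request:
servo_tool(commands=[[1,[0,0.001,0],[0,0,0]],[1,[0,0.001,0],[0,0,0]],[1,[0,0,0],[0,0,0]]])

```text
time_s: 37.25
eef_pos: [557.9, 213.2, 25.3]
ee_rot: [-0.001, 0.715, 0.699, -0.001]
force: [-12.0, -2.3, 13.8]
grip_width: 0.096
grip_force: 50.2
```

End stop reached: the force rose to 12 N with no movement. Relax, release and rise.

Request:
servo_tool(commands=[[1,[0,-0.001,0],[0,0,0]],[0.6,[0,0,0],[0,0,0]],[0.1,[0,0,0],[0,0,0]],[0.1,[0,0,0],[0,0,0]],[0.1,[0,0,0],[0,0,0]],[0.1,[0,0,-0.02],[0,0,0]],[0.1,[0,0,-0.04],[0,0,0]],[0.1,[0,0,-0.04],[0,0,0]],[0.1,[0,0,-0.04],[0,0,0]],[0.1,[0,0,-0.04],[0,0,0]]])

```text
time_s: 38.08
eef_pos: [558.2, 213.1, 206.2]
ee_rot: [0.0, 0.715, 0.699, 0.0]
force: [1.0, 0.4, -0.2]
grip_width: 0.451
grip_force: 0.0
```

Request:
servo_tool(commands=[[0.1,[0,-0.035,-0.02],[0,0,0]],[0.1,[0,-0.035,0],[0,0,0]],[0.1,[0,-0.035,0],[0,0,0]],[0.1,[0,0,0],[0,0,0]],[0.1,[0,0,0],[0,0,0]]])

```text
time_s: 38.5
eef_pos: [452.7, 215.6, 224.7]
ee_rot: [0.0, 0.715, 0.699, 0.001]
force: [0.5, 1.0, -0.7]
grip_width: 0.45
grip_force: 0.0
```

```bash
python3 - <<'E'
from k import *
todo([431,217.3,200],down(88.8))
W=cloud(capture("scene"))
s=W[(W[...,2]>64)&(W[...,2]<78)&(W[...,0]>480)&(W[...,0]<575)&(W[...,1]>175)&(W[...,1]<250)]
print("bar",len(s),np.round(np.percentile(s,[5,50,95],axis=0),1).tolist())
s=W[(W[...,2]>5)&(W[...,2]<105)&(W[...,0]>310)&(W[...,0]<540)&(W[...,1]>345)&(W[...,1]<450)]
print("disp",len(s),np.round(np.percentile(s,[1,50,99],axis=0),1).tolist())
m=W[(W[...,2]>80)&(W[...,2]<110)&(np.hypot(W[...,0]-580,W[...,1]+118)<60)]
A=np.c_[m[:,:2]-[580,-118],np.ones(len(m))]; print("mug",len(m),np.linalg.lstsq(A,m[:,2],rcond=None)[0],np.round(m.mean(0),1))
E
```

```text
t 38.5 pos [452.7 215.6 224.7] F [ 0.5  1.  -0.7] w 0.45 gf 0.0 q [0.21 0.24 1.53 0.   1.36 0.23]
tool axes [[0.022, 1.0, 0.001], [1.0, -0.022, 0.002], [0.002, 0.0, -1.0]]
shift [  1.2 -21.8  24.7] turn [ 0.02 -0.01 -0.01]
bar 61 [[552.3, 176.2, 66.5], [555.2, 212.8, 71.7], [560.7, 246.4, 74.0]]
disp 1355 [[349.3, 362.0, 6.1], [437.4, 378.2, 43.9], [506.8, 430.4, 98.8]]
mug 367 [2.50616308e-03 2.74434772e-04 8.67475255e+01] [ 580.5 -119.1   86.7]
```

Everything checks out: the drawer is shut, the dispenser and mug are upright and clear of its path, and the arm is free.

```bash
python3 -c "
from rig import *
print(finish_job())"
```

```text
the job is handed in; nothing more can be done
None
```

The job is handed in (no verdict was returned): the bolts are in the shut drawer, and the dispenser and the empty mug stand upright on the bench, clear of the drawer's path.

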